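# Shut and lock the irrigation valve box with its key

### The arm

A 6-joint arm with a two-finger parallel gripper is mounted at the origin on the work surface. World frame = base frame: x ahead of the robot, y to its left, z up, the work surface at z = 0. Lengths are in m, angles in rad, forces in N, time in s.
With the tool pointing down it reaches from about 0.35 to 0.975 m from the base axis. Payload 7.1 kg.
Tool frame: the origin (TCP) lies on the mounting face of the last link; the fingertips stand 182 mm ahead of it and the grasp point (between the pads) lies 163 mm ahead of it (robot.tcp_to_tips is the distance from the TCP to the fingertips, in m); z points along the fingers, x is the direction in which the jaws open and shut, and the axes are right-handed (so a half turn about z gives the same grasp; the last joint's range is limited). The gripper opens to 88 mm and grips with 3 to 60 N. Pads are 20 mm wide; open, the fingers measure 115 mm over their backs; the gripper's body (75 mm by 178 mm) begins 61 mm behind the grasp point.
Start: joints at [1.197, 0.423, 1.63, -0, 1.089, -0.019], TCP at [0.217, 0.586, 0.405] pointing down, gripper open.
Joint ranges: [-3, 3], [-0.9, 2.11], [0.09, 2.58], [-1.31, 4.45], [0.11, 2.69], [-2.54, 2.54]. Speed limits (rad/s): [2.39, 2.39, 3.01, 3.14, 3.14, 3.14].

### API

Orientations are given as a 3x3 rotation matrix whose columns are the frame's x, y, z axes.
In Python, from station import robot, capture gives the robot as it stands. The module is installed in compiled form; this text tells all that it offers.
- The arm moves only by the tool drive_tool, never from a script. Its argument "steps" is a list of rows, each an object with "delta_rot": the turn, a rotation vector about the tool's x, y, z in degrees, a list of three; "translation": the shift along the tool's x, y, z in m, a list of three; "grip": the finger opening in m, from 0 to 0.0878. In form: [{"delta_rot": [wx, wy, wz], "translation": [dx, dy, dz], "grip": grip}, ...]. A call has 1 to 5 rows; each row is the pose to reach, as a shift and turn from the pose measured when the call began, along the tool's axes at that moment; what a row does not reach only later rows make up. A row lasts 1/8 s, in which the tool goes at most 62.5 mm and 10.7 degrees, less where a joint would pass 70% of its speed; a pose out of reach is approached as far as the arm can. A call with a gripper value outside its range is refused whole. The fingers move at their own pace and stop on an object; the grip force is fixed at half the most. Time passes only in rows, so rows that repeat a pose let the fingers close. It gives the time, the measured TCP pose, the force and the opening at its end, in the units of the state.
- robot.state(): the state, without advancing time (a new reading comes with each control period).
- capture(name): name is "scene" or "top"; returns a dict with "color" (480x640x3 uint8, red, green, blue), "mtx" (3x3 intrinsics, pixels), "R" (3x3) and "t" (3): a world point X has camera coordinates R X + t. Camera axes: x right, y down, z forward; pixel columns grow to the right and rows downward; lengths in m; the calibration is good to about 2 mm. A picture is of the moment at which its call begins. There is no depth.
- robot.job_done(): hands the job in, once; it reports no verdict.
The state is a dict: "t": time; "joints": joint angles; "joint_vel": joint speeds; "tau": joint torques, N m; "eef_pos": TCP position; "orientation": TCP orientation; "ft_force": force on the tool from outside, world axes, zero at the start; "moment": the same for the moment, N m; "finger_gap": finger opening in m.
Only numpy, scipy, OpenCV 4.12 (cv2) and the standard library are available. Lean on these libraries where they do the work, as an engineer would, in place of code of your own. Each camera call takes 0.05 s, during which the arm holds its last target.

### The job

Swing the green valve box's lid fully shut. Then take the red-handled key from its wooden rest, stand it upright in the yellow key stand and let go, take it again by the handle from above, and with its blade turn both captive lid screws clockwise to their stops; never turn the screws with the fingers. Finish with the key let go, standing fully home and upright in the yellow stand, the lid shut, and the pots, jar, spanner and brass coupling left where they are.

Things in the scene. Friction and masses are not known exactly. Their poses are not given: they have to be found in the camera images.
- lid (a joint): angle of the valve box's lid on its hinge (rad): 0 shut, grows as it opens; starts at 0.45 to 0.9. The hinge is stiff, so the lid stays where it is left; about 2 N down at its free edge moves it.
- lid_hinge (a point): middle of the lid's hinge line, at the box's far upper edge, on the lid's underside, 80 mm above the work surface. Axes ride on the lid: -x runs across the lid from the hinge to its free edge (200 mm), y along the hinge, z out of the lid's top. The lid is green, 200 x 240 x 8 mm, on a fixed green box 200 x 240 x 80 mm tall; free edge towards the robot. The lid's top is 88 mm high when shut.
- lid_edge (a point): top face of the lid, half-way along its free edge and 10 mm in from it; same axes as lid_hinge. The lid is bare here: the screws are 80 mm to either side.
- screw_left_mouth (a point): middle of the upper rim of the left captive screw (on the lid, 30 mm from the free edge, 80 mm to +y of the lid's middle). Steel head 26 x 16.5 mm, 10 mm tall on a brass washer 36 mm across and 3 mm thick; in its top a rectangular pocket 16 x 6.5 mm, 10 mm deep. x axis along the pocket's long (16 mm) side, z out of the lid.
- screw_left (a joint): turn of the left screw (rad), clockwise seen from above: starts at 0 to 0.3, stop (locked) at 1.3. At 0 the pocket's long side runs from hinge to free edge; at the stop it lies along the yellow marks. Turning takes about 0.06 N m. The key's blade has about 0.2 rad of play in the pocket.
- screw_right_mouth (a point): the same for the right screw, 80 mm to -y of the lid's middle.
- screw_right (a joint): turn of the right screw, as for the left one.
- key_grip (a point): centre of the key's red handle, a block 34 mm long (x), 14 mm thick (y), 32 mm wide (z). Key axes: x along the key towards the blade's tip, y across the thin side of handle and blade, z along the wide side of handle and blade. The key (150 g, 112 mm long) starts level in the rest, axis 45 mm above the work surface, z up, tip away from the robot and to its left, handle overhanging. Balance point 35 mm off towards the tip.
- key_tip (a point): middle of the end of the key's blade, 95 mm from key_grip along +x; same axes. Steel blade 13 mm wide (z), 4 mm thick (y), 12 mm long, the last 3 mm slimmer (11 x 2.5 mm); then a 10 mm square shaft up to the handle, which begins 78 mm from the tip; round collar 30 mm across from 50 to 56 mm from the tip.
- stand_mouth (a point): middle of the top of the fixed yellow key stand, 58 mm above the work surface: a block 56 x 56 mm with a square well 18 mm wide, 54 mm deep. When the key stands home its collar rests on the block, its tip is 50 mm below this point and its handle's centre 45 mm above.
- key_rest: fixed wooden key rest: base 100 x 60 x 8 mm, two notched uprights 30 mm wide, 8 mm thick, 50 mm tall, at 22 mm to either side of its middle along x; notches open upwards hold the key's shaft, 11 to 12 mm wide and 10 mm deep. Origin: middle of its underside; +x the way the key's tip points.
- clay_pot: terracotta-coloured empty pot, 90 mm across, 85 mm tall; a bystander. Origin: middle of its underside.
- black_pot: black empty plastic pot, 80 mm across, 75 mm tall; a bystander. Origin: middle of its underside.
- green_pot: green empty plastic pot, 80 mm across, 70 mm tall; a bystander. Origin: middle of its underside.
- feed_jar: jar with a white cap, 60 mm across, 90 mm tall; a bystander. Origin: middle of its underside.
- wrench: steel spanner, 180 mm long, lying; a bystander. Origin: middle of its underside.
- coupling: brass hose coupling, 34 mm across, 38 mm tall; a bystander. Origin: middle of its underside.
Things that resemble listed ones, but are neither listed nor needed, are in the scene too. Leave any blue look-alike of the part that bears key_grip alone.

How it is judged:
By the outcome, as a careful person would: the job done as asked, in the order asked, and still so for the second after the job is handed in, with the robot touching nothing.
It also fails if it takes over 72 s, if anything falls off the work surface, if the arm or the gripper's body presses on something with over 40 N, if the wrist force passes 120 N, or if a joint passes its speed limit or range.

## Working session

There is one attempt and no reset: what is moved stays moved. The work goes in short steps, Python scripts to look and compute and a tool call to move; the robot and the scene stay as the last step left them, time stands still between calls to the robot, and variables do not carry over. Pictures are saved under pics/ and viewed, and the job is handed in when it is done.

Besides the shell and the picture viewer there is one more tool, called after "Request:" as name(argument=value, ...) on one line, values as JSON. drive_tool: Moves the arm, as the interface text tells. Its arguments: {"type":"object","properties":{"steps":{"type":"array","items":{"type":"object","properties":{"delta_rot":{"type":"array","items":{"type":"number"}},"translation":{"type":"array","items":{"type":"number"}},"grip":{"type":"number"}}}}},"required":["steps"]}

```bash
mkdir -p pics; ls
python3 - <<'E'
from station import robot, capture
import cv2, numpy as np
s=robot.state(); print(s)
for n in("scene","top"):
    c=capture(n); cv2.imwrite(f"pics/{n}0.png",c["color"][:,:,::-1]); print(n,c["mtx"],c["R"],c["t"], -c["R"].T@c["t"])
E
```

```text
pics
{'t': 0.0, 'joints': array([ 1.19699601e+00,  4.23794856e-01,  1.63071521e+00, -2.40197297e-05,
        1.08859156e+00, -1.90361651e-02]), 'joint_vel': array([-0.00124096, -0.00043548,  0.00118942,  0.00137014,  0.00143981,
       -0.00012448]), 'tau': array([ 2.09303631e-03, -5.44646966e+01, -2.73653966e+01,  6.45476324e-02,
        2.29687616e-02, -9.30747183e-05]), 'eef_pos': array([0.21699819, 0.58580712, 0.4039203 ]), 'orientation': array([[ 3.47358353e-01,  9.37732314e-01, -5.31198480e-04],
       [ 9.37731250e-01, -3.47358759e-01, -1.41254212e-03],
       [-1.50910284e-03, -7.46310866e-06, -9.99998861e-01]]), 'ft_force': array([-0.7939399 , -0.14095191, -0.23673241]), 'moment': array([ 0.06381882, -0.02615222, -0.00568663]), 'finger_gap': 0.08775903138020905}
scene [[484.37208429   0.         312.80115983]
 [  0.         484.37208429 239.89760363]
 [  0.           0.           1.        ]] [[ 0.83433265  0.55110206  0.01324917]
 [ 0.48372453 -0.72037756 -0.4970581 ]
 [-0.26438534  0.42112075 -0.86761611]] [-0.49493372 -0.17127651  1.21447472] [ 0.81687933 -0.36206526  0.97512091]
top [[567.00558895   0.         314.66743276]
 [  0.         567.00558895 243.05418581]
 [  0.           0.           1.        ]] [[-0.01817806 -0.99975056 -0.01297587]
 [-0.98910223  0.01987787 -0.1458823 ]
 [ 0.14610385  0.01018261 -0.98921685]] [0.07490974 0.52230022 1.56975823] [0.28862231 0.04852461 1.62999768]
```

View pics/scene0.png

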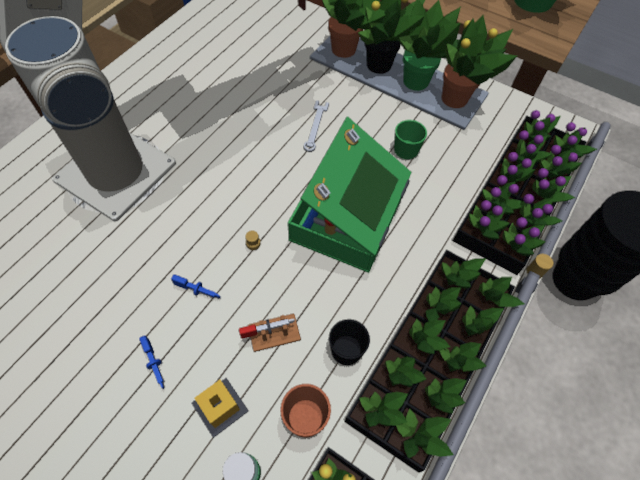

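View pics/top0.png

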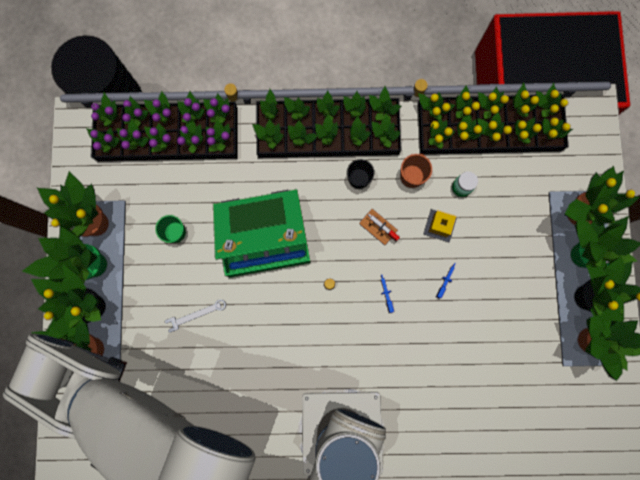

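```bash
cat > h.py <<'E'
from station import robot, capture
import cv2, numpy as np
def ray(c,u,v):
    d=c["R"].T@np.linalg.solve(c["mtx"],np.array([u,v,1.])); o=-c["R"].T@c["t"]; return o,d/np.linalg.norm(d)
def onz(c,u,v,z):
    o,d=ray(c,u,v); return o+d*(z-o[2])/d[2]
def two(c1,p1,c2,p2):
    o1,d1=ray(c1,*p1); o2,d2=ray(c2,*p2)
    A=np.stack([d1,-d2],1); s=np.linalg.lstsq(A,o2-o1,rcond=None)[0]
    a=o1+s[0]*d1;b=o2+s[1]*d2; return (a+b)/2, np.linalg.norm(a-b)
def proj(c,X):
    p=c["mtx"]@(c["R"]@np.asarray(X,float)+c["t"]); return p[:2]/p[2]
def zoom(c,u,v,w,h,k,name):
    im=c["color"][v:v+h,u:u+w,::-1]; cv2.imwrite(name,cv2.resize(im,None,fx=k,fy=k,interpolation=cv2.INTER_CUBIC))
E
python3 - <<'E'
from h import *
import pickle
S=capture("scene");T=capture("top");pickle.dump((S,T),open("c0.pkl","wb"))
zoom(S,180,290,160,150,4,"pics/s_key.png")
zoom(S,280,110,150,160,4,"pics/s_box.png")
zoom(T,350,180,120,110,5,"pics/t_key.png")
zoom(T,200,180,120,110,5,"pics/t_box.png")
E
```

```text
(no output)
```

View pics/s_key.png

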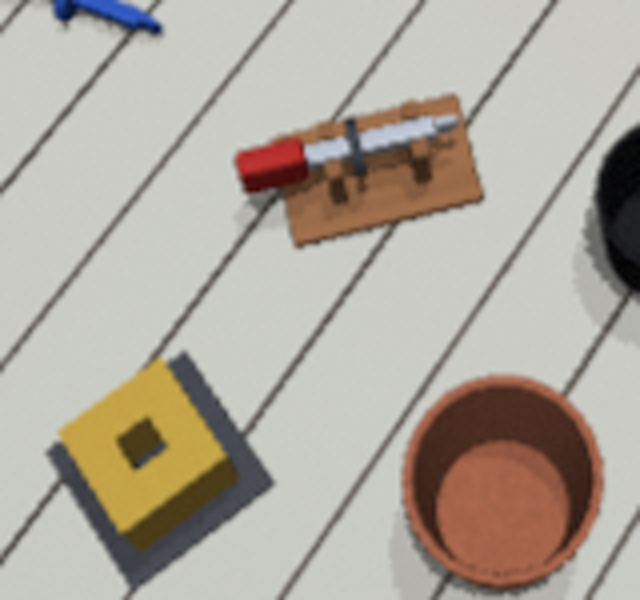

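View pics/s_box.png

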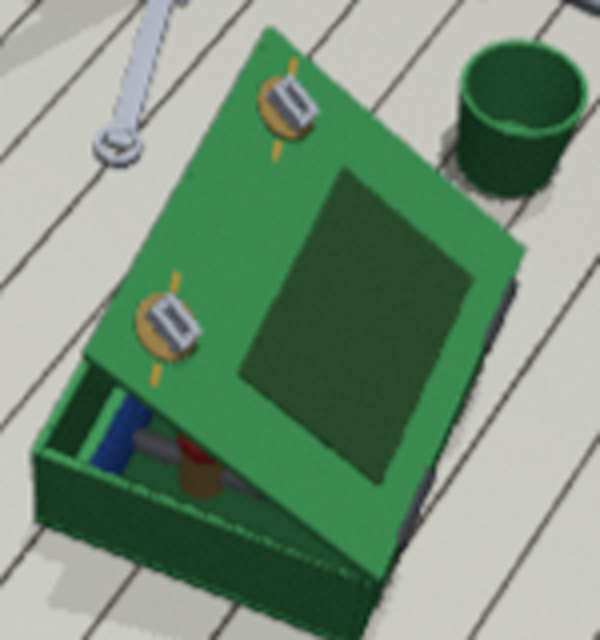

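View pics/t_key.png

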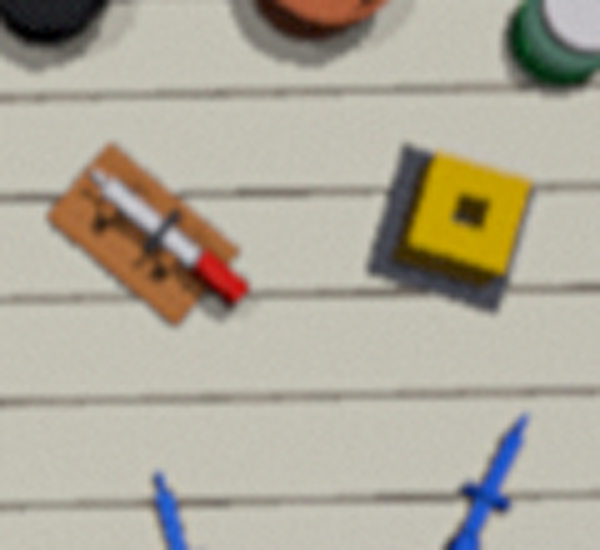

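View pics/t_box.png

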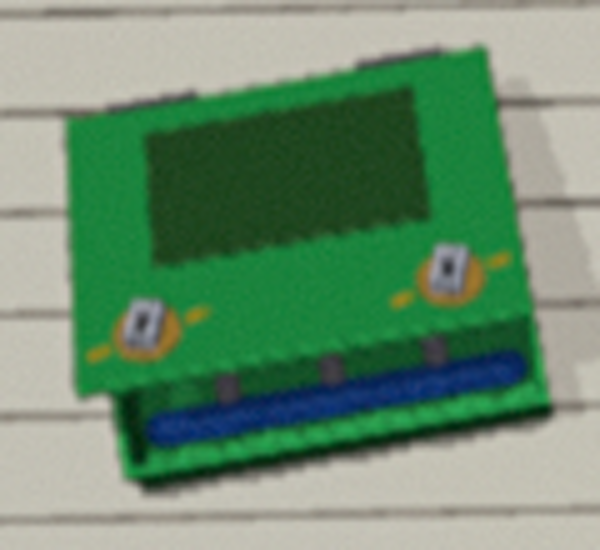

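Run:
```python
from h import *
import pickle
S,T=pickle.load(open("c0.pkl","rb"))
np.set_printoptions(precision=4,suppress=True)
# lid corners
sz=[(268,28),(523,248),(382,582),(88,352)]
tz=[(80,395),(66,118),(487,47),(530,320)]
for a,b in zip(sz,tz):
    p,e=two(S,(280+a[0]/4-.375,110+a[1]/4-.375),T,(200+b[0]/5-.4,180+b[1]/5-.4)); print("lid",p,e)
def sub(im): return im
for n,c,win in (("S",S,(180,290,160,150)),("T",T,(350,180,120,110))):
    u,v,w,h=win; im=c["color"][v:v+h,u:u+w].astype(int); r,g,b=im[...,0],im[...,1],im[...,2]
    hsv=cv2.cvtColor(im.astype(np.uint8),cv2.COLOR_RGB2HSV); H,Sa,V=cv2.split(hsv)
    red=(((H<8)|(H>172))&(Sa>180)&(V>90)).astype(np.uint8)
    yel=((H>18)&(H<30)&(Sa>150)&(V>140)).astype(np.uint8)
    k,l,st,ce=cv2.connectedComponentsWithStats(red); i=1+np.argmax(st[1:,4]); print(n,"red",st[i],ce[i]+[u,v], onz(c,*(ce[i]+[u,v]),.055))
    k,l,st,ce=cv2.connectedComponentsWithStats(yel); i=1+np.argmax(st[1:,4]); print(n,"yel",st[i])
    cnt=max(cv2.findContours((l==i).astype(np.uint8),cv2.RETR_EXTERNAL,cv2.CHAIN_APPROX_NONE)[0],key=len)
    P=np.array([onz(c,x+u,y+v,.058)[:2] for x,y in cnt[:,0]]);
    R=cv2.minAreaRect((P*1000).astype(np.float32)); print("stand rect",R)
    # well: dark pixels inside
    hull=cv2.convexHull(cnt); m=np.zeros_like(red); cv2.fillConvexPoly(m,hull,1); m=cv2.erode(m,np.ones((3,3)))
    wl=255-V.astype(float); ys,xs=np.nonzero(m&(1-(l==i)).astype(np.uint8)); k2=(np.hypot(xs-xs.mean(),ys-ys.mean())<8)
    print("well",len(xs),onz(c,xs[k2].mean()+u,ys[k2].mean()+v,.058))
    rc=cv2.minAreaRect(cnt[:,0].astype(np.float32));
```

```text
lid [0.467  0.3187 0.1903] 0.0023687772051016625
lid [0.6337 0.3456 0.088 ] 0.0012021994392283286
lid [0.6722 0.112  0.0827] 0.0029299623253799313
lid [0.5028 0.0884 0.1841] 0.004416019678770231
S red [60 35 16  9 97] [247.6289 329.2371] [ 0.5417 -0.1571  0.055 ]
S yel [ 16  91  40  42 820]
stand rect ((575.6250610351562, -299.4766845703125), (54.61302947998047, 54.4680290222168), 71.02798461914062)
well 102 [ 0.5757 -0.2993  0.058 ]
T red [39 50 10 10 48] [393.5833 234.7917] [ 0.5402 -0.1573  0.055 ]
T yel [ 82  31  24  23 343]
stand rect ((573.009765625, -298.5775146484375), (55.62853240966797, 54.58190155029297), 70.9515380859375)
well 37 [ 0.5738 -0.2989  0.058 ]
```

```bash
cat >> h.py <<'E'
from scipy.spatial.transform import Rotation as Ro
np.set_printoptions(precision=4,suppress=True)
def plan(P,R,back=None):
    """P=target of point `back` m ahead of TCP along tool z; R=target orientation. prints translation, delta_rot"""
    s=robot.state(); R0=s["orientation"]; back=.163 if back is None else back
    tcp=np.asarray(P)-np.asarray(R)[:,2]*back
    tr=R0.T@(tcp-s["eef_pos"]); w=Ro.from_matrix(R0.T@R).as_rotvec(degrees=True)
    print("t",s["t"],"tr",tr.round(4),"rot",w.round(2),"dist",np.linalg.norm(tr).round(3),"ang",np.linalg.norm(w).round(1),"tcp",tcp.round(4),"ft",s["ft_force"],"gap",s["finger_gap"]); return tr,w
def st():
    s=robot.state(); R=s["orientation"]; print("t",s["t"],"grasp",s["eef_pos"]+.163*R[:,2],"z",R[:,2],"x",R[:,0],"F",s["ft_force"],"gap",s["finger_gap"],"j",s["joints"])
def Rdown(yaw): # tool x at heading yaw, z down
    c,s=np.cos(yaw),np.sin(yaw); return np.array([[c,s,0],[s,-c,0],[0,0,-1.]])
E
python3 - <<'E'
from h import *
R=robot.state()["orientation"]
plan([.498,.203,.21],Rdown(np.deg2rad(99.3)),.182)
E
```

```text
t 0.2 tr [-0.2614  0.3965  0.0124] rot [ -0.02   0.05 -29.63] dist 0.475 ang 29.6 tcp [0.498 0.203 0.392] ft [ 0.4816 -0.3563 -0.7949] gap 0.08776193785064568
```

Request:
drive_tool(steps=[{"delta_rot": [0, 0, 0], "translation": [-0.261, 0.396, 0], "grip": 0}, {"delta_rot": [0, 0, 0], "translation": [-0.261, 0.396, 0], "grip": 0}, {"delta_rot": [0, 0, 0], "translation": [-0.261, 0.396, 0], "grip": 0}, {"delta_rot": [0, 0, 0], "translation": [-0.261, 0.396, 0], "grip": 0}, {"delta_rot": [0, 0, 0], "translation": [-0.261, 0.396, 0], "grip": 0}])

```text
t: 0.82
eef_pos: [0.4028, 0.3324, 0.4046]
orientation: [[0.347, 0.938, -0.0], [0.938, -0.347, -0.001], [-0.001, 0.0, -1.0]]
ft_force: [1.6, 0.4, 0.5]
finger_gap: 0.0413
```

Request:
drive_tool(steps=[{"delta_rot": [0, 0, 0], "translation": [-0.088, 0.134, 0.012], "grip": 0}, {"delta_rot": [0, 0, 0], "translation": [-0.088, 0.134, 0.012], "grip": 0}, {"delta_rot": [0, 0, 0], "translation": [-0.088, 0.134, 0.012], "grip": 0}, {"delta_rot": [0, 0, 0], "translation": [-0.088, 0.134, 0.012], "grip": 0}])

```text
t: 1.32
eef_pos: [0.499, 0.2014, 0.3924]
orientation: [[0.351, 0.936, -0.0], [0.936, -0.351, -0.001], [-0.001, 0.0, -1.0]]
ft_force: [-0.3, 0.8, -0.3]
finger_gap: 0.002
```

Run:
```python
from h import *
st(); S=capture("scene"); zoom(S,230,60,240,220,3,"pics/s1.png")
```

```text
t 1.325 grasp [0.499  0.2013 0.2294] z [-0.0003 -0.0009 -1.    ] x [ 0.3507  0.9365 -0.001 ] F [-0.2734  0.7539 -0.3232] gap 0.0019509194605012408 j [ 0.3617  0.3121  1.8324 -0.0009  0.9977 -0.8502]
```

View pics/s1.png

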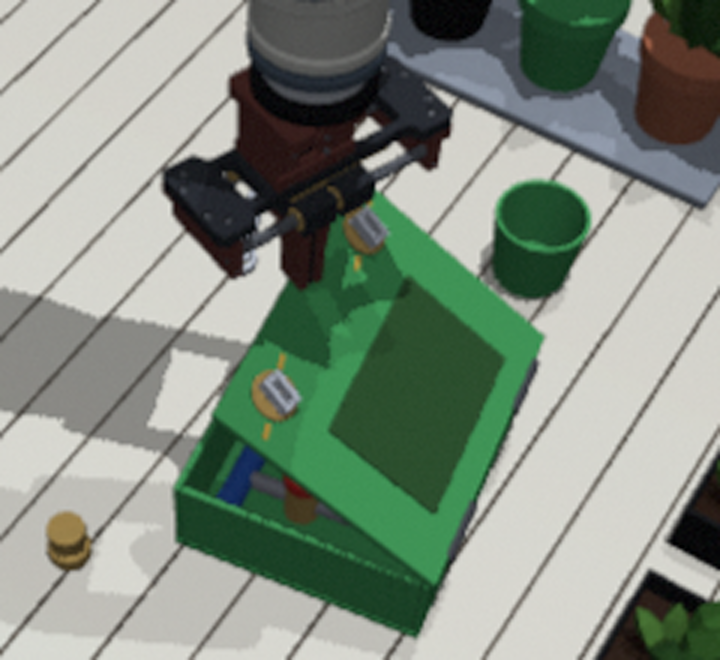

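Request:
drive_tool(steps=[{"delta_rot": [0, 0, 0], "translation": [-0.002, -0.004, 0.025], "grip": 0}, {"delta_rot": [0, 0, 0], "translation": [-0.003, -0.009, 0.047], "grip": 0}, {"delta_rot": [0, 0, 0], "translation": [-0.005, -0.014, 0.069], "grip": 0}, {"delta_rot": [0, 0, 0], "translation": [-0.007, -0.018, 0.091], "grip": 0}, {"delta_rot": [0, 0, 0], "translation": [-0.008, -0.022, 0.11], "grip": 0}])

```text
t: 2.0
eef_pos: [0.4738, 0.204, 0.282]
orientation: [[0.348, 0.938, -0.001], [0.938, -0.348, -0.001], [-0.001, -0.0, -1.0]]
ft_force: [0.6, -1.6, 0.8]
finger_gap: 0.0005
```

Request:
drive_tool(steps=[{"delta_rot": [0, 0, 0], "translation": [0, 0, 0.006], "grip": 0}, {"delta_rot": [0, 0, 0], "translation": [0, 0, 0.01], "grip": 0}, {"delta_rot": [0, 0, 0], "translation": [0, 0, 0.012], "grip": 0}])

```text
t: 2.38
eef_pos: [0.4738, 0.2045, 0.2706]
orientation: [[0.348, 0.938, -0.0], [0.938, -0.348, -0.0], [-0.0, -0.0, -1.0]]
ft_force: [-6.4, 0.6, 19.5]
finger_gap: 0.0002
```

Request:
drive_tool(steps=[{"delta_rot": [0, 0, 0], "translation": [-0.06, -0.02, -0.06], "grip": 0.05}, {"delta_rot": [0, 0, 0], "translation": [-0.12, -0.02, -0.1], "grip": 0.05}, {"delta_rot": [0, 0, 0], "translation": [-0.18, 0, -0.1], "grip": 0.05}, {"delta_rot": [0, 0, 0], "translation": [-0.24, 0, -0.1], "grip": 0.05}, {"delta_rot": [0, 0, 0], "translation": [-0.28, 0, -0.1], "grip": 0.05}])

```text
t: 3.0
eef_pos: [0.3771, -0.0574, 0.3718]
orientation: [[0.347, 0.938, 0.003], [0.938, -0.347, -0.001], [0.0, 0.003, -1.0]]
ft_force: [1.1, -0.3, 0.2]
finger_gap: 0.0467
```

Run:
```python
from h import *
import pickle
st(); S=capture("scene");T=capture("top");pickle.dump((S,T),open("c1.pkl","wb"))
zoom(S,280,120,150,150,4,"pics/s2.png"); zoom(T,200,180,120,110,5,"pics/t2.png")
# key from c0
S,T=pickle.load(open("c0.pkl","rb"))
for n,c,win in (("S",S,(235,310,70,45)),("T",T,(355,205,50,40))):
    zoom(c,*win,10,f"pics/k{n}.png")
```

```text
t 3.0 grasp [ 0.3776 -0.0575  0.2088] z [ 0.0033 -0.0008 -1.    ] x [0.347  0.9379 0.0004] F [ 1.0853 -0.3147  0.232 ] gap 0.04669558349864215 j [-0.1822  0.1087  2.1654 -0.0002  0.8641 -1.3985]
```

View pics/s2.png

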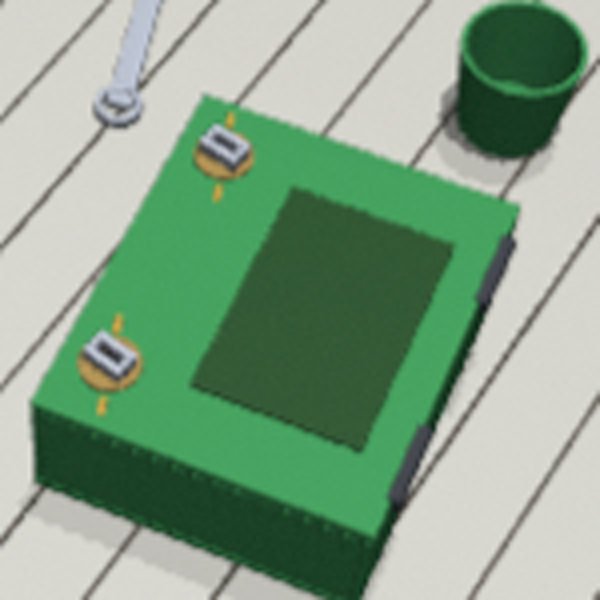

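View pics/t2.png

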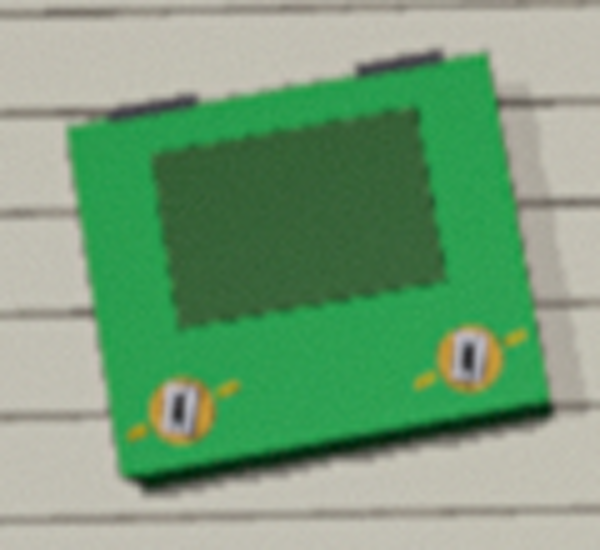

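View pics/kS.png

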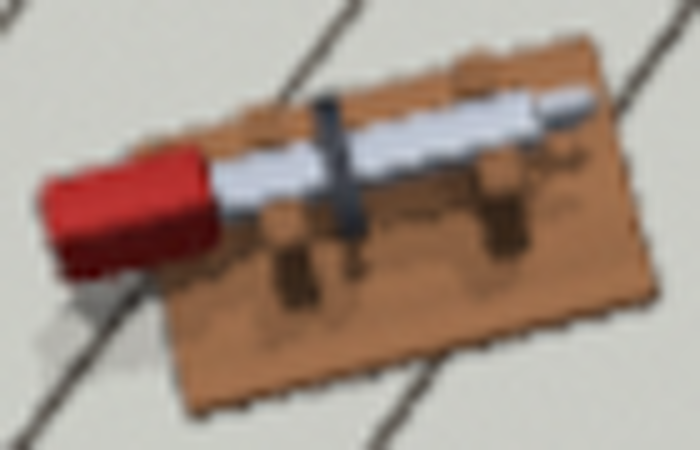

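View pics/kT.png

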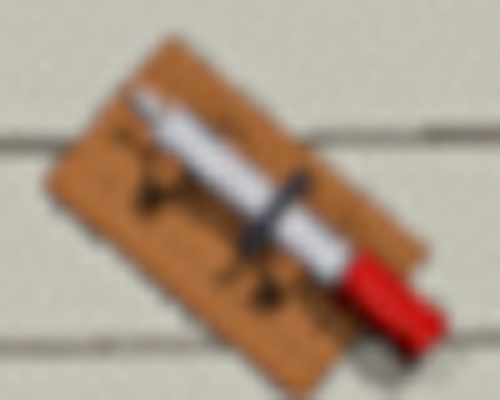

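Run:
```python
from h import *
import pickle
S,T=pickle.load(open("c0.pkl","rb"))
s=lambda x,y:(235+(x+.5)/10-.5,310+(y+.5)/10-.5)
t=lambda x,y:(355+(x+.5)/10-.5,205+(y+.5)/10-.5)
tip,e=two(S,s(593,100),T,t(134,97)); print("tip",tip,e)
col,e2=two(S,s(339,165),T,t(275,213)); print("collar",col,e2)
for n,c,f,q in(("S",S,s,(593,100)),("T",T,t,(134,97))): print(onz(c,*f(*q),.045))
for n,c,f,q in(("S",S,s,(339,165)),("T",T,t,(275,213))): print(onz(c,*f(*q),.045))
# handle top-face corners z=.061
for q in((42,190),(200,148),(218,192),(62,228)): print("S",onz(S,*s(*q),.061))
for q in((345,290),(366,252),(447,325),(412,357)): print("T",onz(T,*t(*q),.061))
d=tip-col; print("dist",np.linalg.norm(d), "yaw",np.rad2deg(np.arctan2(d[1],d[0])), "grip", tip-95*d/np.linalg.norm(d)/1000)
# rest base corners z=.008
for q in((590,38),(657,295),(195,412)): print("S base",onz(S,*s(*q),.008))
for q in((172,35),(45,183),(300,395),(428,250)): print("T base",onz(T,*t(*q),.008))
```

```text
tip [ 0.6032 -0.0875  0.0447] 0.001976604540528143
collar [ 0.5687 -0.1266  0.0441] 0.0012187020087325883
[ 0.6039 -0.0868  0.045 ]
[ 0.6025 -0.0882  0.045 ]
[ 0.5694 -0.1264  0.045 ]
[ 0.5682 -0.127   0.045 ]
S [ 0.5282 -0.167   0.061 ]
S [ 0.5487 -0.1428  0.061 ]
S [ 0.5571 -0.1481  0.061 ]
S [ 0.5362 -0.1709  0.061 ]
T [ 0.5431 -0.144   0.061 ]
T [ 0.5537 -0.1503  0.061 ]
T [ 0.5326 -0.1721  0.061 ]
T [ 0.5237 -0.162   0.061 ]
dist 0.05219006447938467 yaw 48.64773841422145 grip [ 0.5404 -0.1588  0.0436]
S base [ 0.5871 -0.0648  0.008 ]
S base [ 0.6304 -0.1034  0.008 ]
S base [ 0.5661 -0.1757  0.008 ]
T base [ 0.6279 -0.103   0.008 ]
T base [ 0.5849 -0.0647  0.008 ]
T base [ 0.5212 -0.1364  0.008 ]
T base [ 0.5629 -0.175   0.008 ]
```

```bash
cat >> h.py <<'E'
def Rtilt(head,down,xh):
    """tool z at heading head (deg), `down` deg below horizontal; tool x horizontal at heading xh (deg)"""
    h,d,x=np.deg2rad([head,down,xh]); z=np.array([np.cos(h)*np.cos(d),np.sin(h)*np.cos(d),-np.sin(d)]); X=np.array([np.cos(x),np.sin(x),0]); return np.stack([X,np.cross(z,X),z],1)
E
python3 - <<'E'
from h import *
R=Rtilt(48.4,35,-41.6); a=R[:,2]; k=np.array([np.cos(np.deg2rad(48.4)),np.sin(np.deg2rad(48.4)),0])
G=np.array([.5404,-.158,.045])-.005*k
print(G,a)
plan(G-.12*a+[0,0,.06],R)
# staged rotations
s=robot.state(); R0=s["orientation"]; w=Ro.from_matrix(R0.T@R).as_rotvec()
E
```

```text
[ 0.5371 -0.1617  0.045 ] [ 0.5439  0.6126 -0.5736]
t 3.1 tr [-0.2546  0.1044  0.1043] rot [ 36.35  52.57 101.08] dist 0.294 ang 119.6 tcp [ 0.3832 -0.3351  0.2673] ft [-0.2226  0.0517 -0.337 ] gap 0.04928756323844574
```

Request:
drive_tool(steps=[{"delta_rot": [36.4, 52.6, 101], "translation": [-0.255, 0.104, 0.104], "grip": 0.05}, {"delta_rot": [36.4, 52.6, 101], "translation": [-0.255, 0.104, 0.104], "grip": 0.05}, {"delta_rot": [36.4, 52.6, 101], "translation": [-0.255, 0.104, 0.104], "grip": 0.05}, {"delta_rot": [36.4, 52.6, 101], "translation": [-0.255, 0.104, 0.104], "grip": 0.05}, {"delta_rot": [36.4, 52.6, 101], "translation": [-0.255, 0.104, 0.104], "grip": 0.05}])

```text
t: 3.72
eef_pos: [0.3834, -0.3375, 0.267]
orientation: [[0.91, 0.406, 0.077], [0.328, -0.823, 0.464], [0.252, -0.397, -0.882]]
ft_force: [1.1, 0.3, -0.0]
finger_gap: 0.0502
```

```bash
cat > pre.py <<'E'
from h import *
import sys
R=Rtilt(48.4,35,-41.6); a=R[:,2]; k=np.array([np.cos(np.deg2rad(48.4)),np.sin(np.deg2rad(48.4)),0])
G=np.array([.5404,-.158,.045])-.005*k
st(); plan(G-float(sys.argv[1])*a+[0,0,float(sys.argv[2])],R)
E
python3 pre.py .12 .06
```

```text
t 3.725 grasp [ 0.3959 -0.2618  0.1232] z [ 0.0768  0.4641 -0.8825] x [0.9104 0.3282 0.2518] F [ 1.0599  0.3211 -0.0256] gap 0.05022095318381363 j [-0.8372  0.5335  1.8954  0.4314  1.0748 -1.5155]
t 3.725 tr [ 0.0006 -0.0022  0.0008] rot [19.83 28.95 55.71] dist 0.002 ang 65.8 tcp [ 0.3832 -0.3351  0.2673] ft [ 1.0599  0.3211 -0.0256] gap 0.05022095318381363
```

Request:
drive_tool(steps=[{"delta_rot": [19.8, 29, 55.7], "translation": [0, -0.002, 0.001], "grip": 0.05}, {"delta_rot": [19.8, 29, 55.7], "translation": [0, -0.002, 0.001], "grip": 0.05}, {"delta_rot": [19.8, 29, 55.7], "translation": [0, -0.002, 0.001], "grip": 0.05}, {"delta_rot": [19.8, 29, 55.7], "translation": [0, -0.002, 0.001], "grip": 0.05}, {"delta_rot": [19.8, 29, 55.7], "translation": [0, -0.002, 0.001], "grip": 0.05}])

```text
t: 4.35
eef_pos: [0.3836, -0.3352, 0.2672]
orientation: [[0.853, -0.268, 0.448], [-0.515, -0.575, 0.635], [0.088, -0.773, -0.629]]
ft_force: [-0.2, 0.5, -0.2]
finger_gap: 0.0499
```

```bash
python3 pre.py .08 .0
```

```text
t 4.35 grasp [ 0.4567 -0.2317  0.1647] z [ 0.4482  0.6355 -0.6287] x [ 0.8528 -0.5148  0.0877] F [-0.1607  0.5176 -0.2103] gap 0.04993345971868011 j [-0.9284  0.5747  1.9374  0.919   1.1953 -1.038 ]
t 4.35 tr [-0.0018  0.0441  0.0773] rot [ 3.66  5.34 10.32] dist 0.089 ang 12.2 tcp [ 0.4049 -0.3106  0.1844] ft [-0.1607  0.5176 -0.2103] gap 0.04993345971868011
```

Request:
drive_tool(steps=[{"delta_rot": [3.7, 5.3, 10.3], "translation": [-0.002, 0.044, 0.077], "grip": 0.05}, {"delta_rot": [3.7, 5.3, 10.3], "translation": [-0.002, 0.044, 0.077], "grip": 0.05}, {"delta_rot": [3.7, 5.3, 10.3], "translation": [-0.002, 0.044, 0.077], "grip": 0.05}])

```text
t: 4.72
eef_pos: [0.4052, -0.3095, 0.1832]
orientation: [[0.75, -0.381, 0.541], [-0.662, -0.428, 0.616], [-0.004, -0.82, -0.573]]
ft_force: [1.0, 1.0, -0.1]
finger_gap: 0.0501
```

```bash
python3 pre.py 0 0
python3 - <<'E'
from h import *
S=capture("scene"); zoom(S,130,230,200,150,4,"pics/s3.png")
T=capture("top"); zoom(T,340,190,120,110,5,"pics/t3.png")
E
```

```text
t 4.725 grasp [ 0.4934 -0.2091  0.0899] z [ 0.5409  0.6159 -0.5728] x [ 0.7497 -0.6617 -0.0036] F [ 0.9772  0.9693 -0.1447] gap 0.0501212637349571 j [-0.8801  0.7387  1.9677  1.1527  1.0877 -1.0771]
t 4.725 tr [ 0.0009 -0.0003  0.0785] rot [-0.05  0.25 -0.07] dist 0.079 ang 0.3 tcp [ 0.4484 -0.2616  0.1385] ft [ 0.9772  0.9693 -0.1447] gap 0.0501212637349571
```

View pics/s3.png

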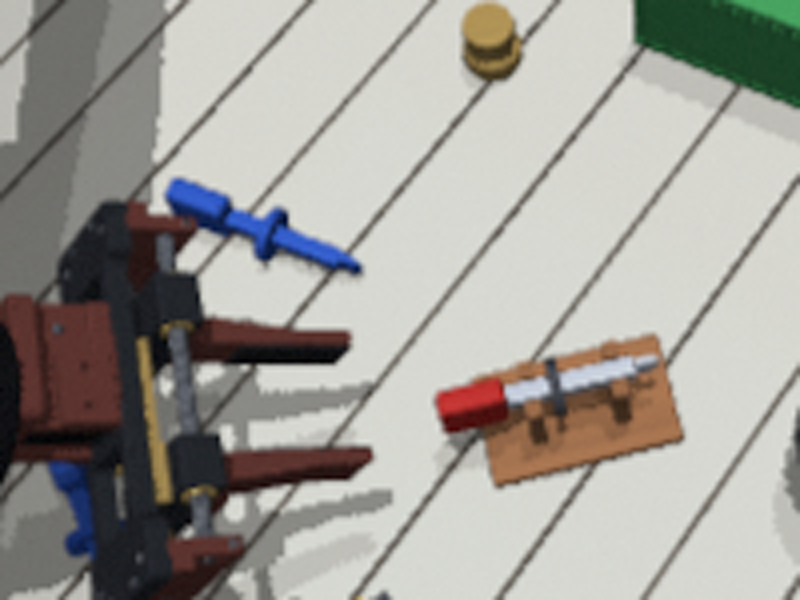

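View pics/t3.png

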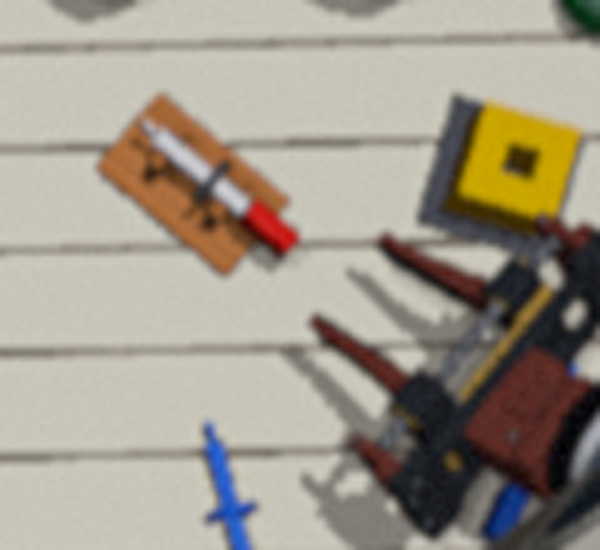

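```bash
sed -i 's/48.4,35,-41.6/48.4,50,-41.6/' pre.py; python3 pre.py .06 0
```

```text
t 4.825 grasp [ 0.4938 -0.2107  0.0918] z [ 0.543   0.6138 -0.5731] x [ 0.7493 -0.6622  0.0006] F [ 1.1711 -0.5212  0.3625] gap 0.050384056307905455 j [-0.8816  0.7351  1.9667  1.1521  1.0884 -1.0771]
t 4.825 tr [-0.0002 -0.0569  0.0279] rot [-15.04   0.07   0.12] dist 0.063 ang 15.0 tcp [ 0.4419 -0.2689  0.2158] ft [ 1.1711 -0.5212  0.3625] gap 0.050384056307905455
```

Request:
drive_tool(steps=[{"delta_rot": [-10, 0, 0], "translation": [0, -0.04, 0.01], "grip": 0.05}, {"delta_rot": [-15, 0, 0], "translation": [0, -0.057, 0.028], "grip": 0.05}, {"delta_rot": [-15, 0, 0], "translation": [0, -0.057, 0.028], "grip": 0.05}])

```text
t: 5.2
eef_pos: [0.4435, -0.2685, 0.2184]
orientation: [[0.751, -0.502, 0.428], [-0.66, -0.578, 0.481], [0.006, -0.643, -0.766]]
ft_force: [0.3, -0.4, -0.2]
finger_gap: 0.0499
```

```bash
python3 pre.py 0 0
```

```text
t 5.2 grasp [ 0.5133 -0.1902  0.0936] z [ 0.4278  0.4806 -0.7655] x [ 0.7514 -0.6598  0.0058] F [ 0.2697 -0.4162 -0.1553] gap 0.04989539511775305 j [-0.7267  0.6175  1.982   1.0207  0.8553 -0.8272]
t 5.2 tr [-0.001   0.0028  0.0611] rot [-0.05 -0.05  0.46] dist 0.061 ang 0.5 tcp [ 0.4675 -0.2401  0.1699] ft [ 0.2697 -0.4162 -0.1553] gap 0.04989539511775305
```

Request:
drive_tool(steps=[{"delta_rot": [0, 0, 0.5], "translation": [-0.001, 0.003, 0.03], "grip": 0.05}, {"delta_rot": [0, 0, 0.5], "translation": [-0.001, 0.003, 0.055], "grip": 0.05}, {"delta_rot": [0, 0, 0.5], "translation": [-0.001, 0.003, 0.061], "grip": 0.05}, {"delta_rot": [0, 0, 0.5], "translation": [-0.001, 0.003, 0.061], "grip": 0.05}])

```text
t: 5.7
eef_pos: [0.4672, -0.2408, 0.17]
orientation: [[0.747, -0.509, 0.428], [-0.665, -0.572, 0.481], [0.0, -0.644, -0.765]]
ft_force: [1.0, -0.3, 0.1]
finger_gap: 0.0501
```

```bash
python3 pre.py 0 0
python3 - <<'E'
from h import *
S=capture("scene"); zoom(S,180,270,160,120,5,"pics/s4.png")
T=capture("top"); zoom(T,340,190,120,110,5,"pics/t4.png")
E
```

```text
t 5.7 grasp [ 0.537  -0.1624  0.0453] z [ 0.4283  0.4809 -0.7651] x [ 0.7469 -0.6649  0.0002] F [ 0.9648 -0.2546  0.0612] gap 0.050070099998803956 j [-0.6555  0.7148  1.9746  1.1434  0.7835 -0.9056]
t 5.7 tr [-0.0002 -0.0005  0.0006] rot [-0.09 -0.06 -0.05] dist 0.001 ang 0.1 tcp [ 0.4675 -0.2401  0.1699] ft [ 0.9648 -0.2546  0.0612] gap 0.050070099998803956
```

View pics/s4.png

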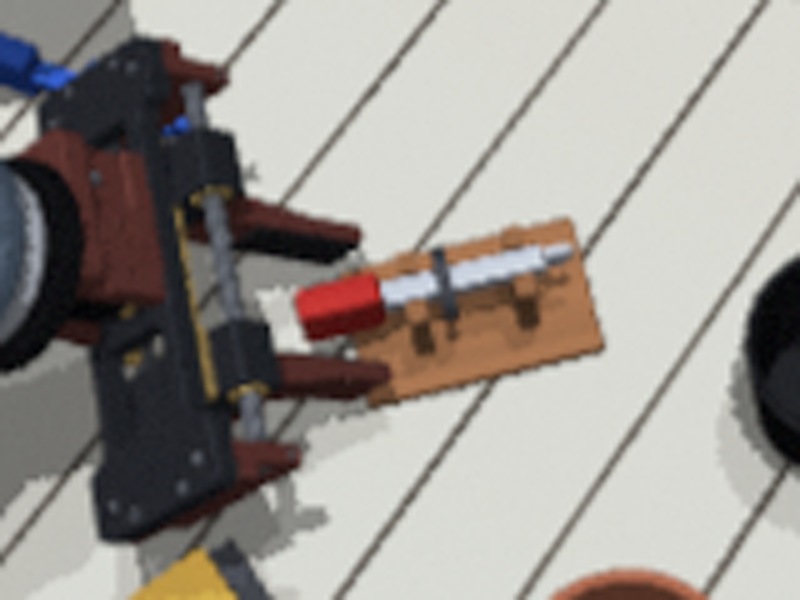

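View pics/t4.png

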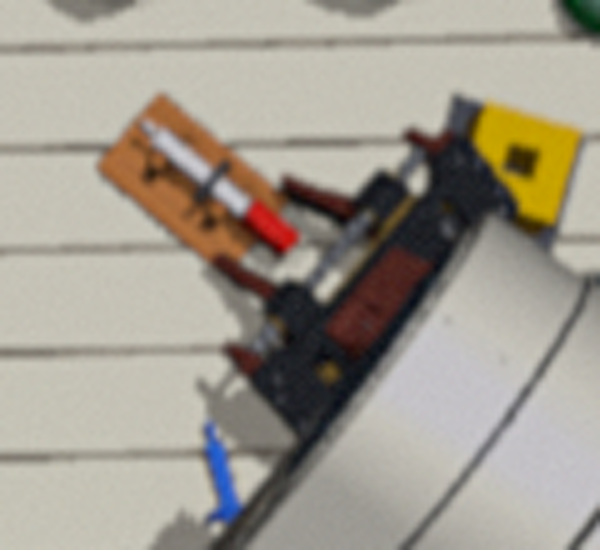

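Request:
drive_tool(steps=[{"delta_rot": [0, 0, 0], "translation": [0, 0, 0], "grip": 0.01}, {"delta_rot": [0, 0, 0], "translation": [0, 0, 0], "grip": 0.005}, {"delta_rot": [0, 0, 0], "translation": [0, 0, 0], "grip": 0.0}, {"delta_rot": [0, 0, 0], "translation": [0, 0, 0], "grip": 0.0}, {"delta_rot": [0, 0, 0], "translation": [0, 0, 0], "grip": 0.0}])

```text
t: 6.42
eef_pos: [0.4672, -0.2411, 0.1704]
orientation: [[0.747, -0.509, 0.429], [-0.665, -0.572, 0.48], [0.001, -0.644, -0.765]]
ft_force: [-0.6, -1.4, 2.0]
finger_gap: 0.0134
```

Run:
```python
from h import *
st();R=robot.state()["orientation"]; print(R.T@[0,0,1])
```

```text
t 6.425 grasp [ 0.5372 -0.1628  0.0457] z [ 0.429   0.48   -0.7652] x [ 0.7465 -0.6653  0.0012] F [-0.6366 -1.42    1.9887] gap 0.013430161057353115 j [-0.6558  0.7139  1.9746  1.1434  0.7831 -0.9054]
[ 0.0012 -0.6438 -0.7652]
```

Request:
drive_tool(steps=[{"delta_rot": [0, 0, 0], "translation": [0, -0.013, -0.015], "grip": 0}, {"delta_rot": [0, 0, 0], "translation": [0, -0.032, -0.038], "grip": 0}, {"delta_rot": [0, 0, 0], "translation": [0, -0.064, -0.077], "grip": 0}, {"delta_rot": [0, 0, 0], "translation": [0, -0.09, -0.107], "grip": 0}])

```text
t: 6.92
eef_pos: [0.4669, -0.2409, 0.3116]
orientation: [[0.747, -0.509, 0.429], [-0.665, -0.572, 0.48], [0.001, -0.643, -0.766]]
ft_force: [0.0, -0.3, -0.9]
finger_gap: 0.0139
```

Run:
```python
from h import *
st()
S=capture("scene"); zoom(S,180,230,160,120,5,"pics/s5.png")
T=capture("top"); zoom(T,340,170,120,110,5,"pics/t5.png")
```

```text
t 6.925 grasp [ 0.5368 -0.1627  0.1868] z [ 0.4287  0.4797 -0.7656] x [ 0.7466 -0.6653  0.0012] F [ 0.022  -0.3379 -0.9245] gap 0.013915658398309352 j [-0.6557  0.4454  1.9596  0.9291  0.9287 -0.5816]
```

View pics/s5.png

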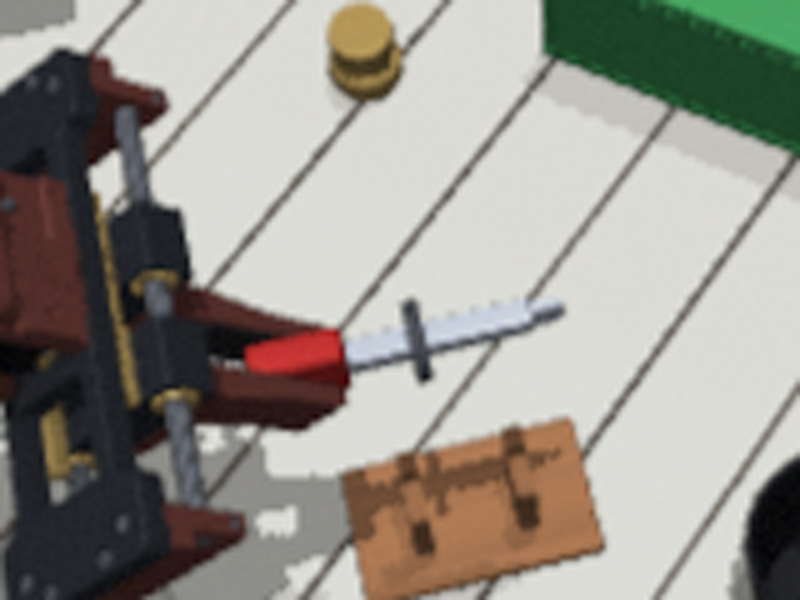

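View pics/t5.png

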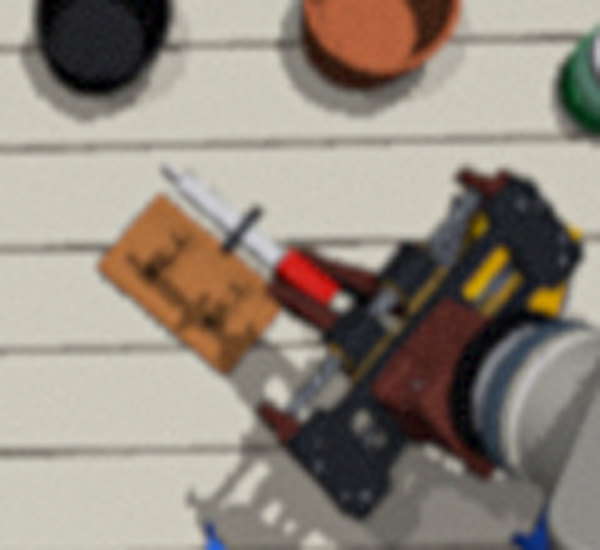

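Run:
```python
from h import *
import pickle
S,T=pickle.load(open("c0.pkl","rb"))
s=lambda x,y:(180+(x+.5)/5-.5,230+(y+.5)/5-.5)
t=lambda x,y:(340+(x+.5)/5-.5,170+(y+.5)/5-.5)
tip,e=two(S,s(564,306),T,t(166,171)); print(tip,e)
c,e=two(S,s(417,340),T,t(242,228)); print(c,e)
d=tip-c; print(np.linalg.norm(d),np.rad2deg(np.arctan2(d[1],d[0])),np.rad2deg(np.arcsin(d[2]/np.linalg.norm(d))))
s_=robot.state();R=s_["orientation"];g=s_["eef_pos"]+.163*R[:,2]
d/=np.linalg.norm(d); print("grip est",tip-.095*d,c-.042*d,"grasp",g)
print("key in tool",R.T@d, R.T@(tip-s_["eef_pos"]))
```

```text
[ 0.6029 -0.0879  0.1877] 0.003861584413375682
[ 0.5699 -0.127   0.1917] 0.00021596290941089887
0.05128196866203112 49.85764810889365 -4.482932451302262
grip est [ 0.5418 -0.1603  0.1951] [ 0.5429 -0.159   0.195 ] grasp [ 0.5386 -0.1637  0.1893]
key in tool [-0.0277 -0.712   0.7017] [-0.0024 -0.075   0.2282]
```

```bash
cat > tipplan.py <<'E'
from h import *
import sys
def tipplan(tip,R,tt):
    s=robot.state();R0=s["orientation"]; tcp=np.asarray(tip)-R@np.asarray(tt)
    print("tr",(R0.T@(tcp-s["eef_pos"])).round(4),"rot",Ro.from_matrix(R0.T@R).as_rotvec(degrees=True).round(2),"tcp",tcp,"tipnow",s["eef_pos"]+R0@tt)
E
python3 - <<'E'
from tipplan import *
import pickle
st(); tt=np.array([-.001,-.076,.2278])
tipplan([.5747,-.2993,.10],Rtilt(228.4,40,-41.6),tt)
S,T=pickle.load(open("c0.pkl","rb"))
print("clay",onz(T,416,168,.08),"jar",onz(T,466,182,.09),"black",onz(T,360,172,.07))
E
```

```text
t 7.025 grasp [ 0.5386 -0.1637  0.1893] z [ 0.433   0.477  -0.7648] x [ 0.7466 -0.6652  0.0078] F [ 0.4678 -0.6136 -2.3068] gap 0.01394555266662715 j [-0.6556  0.4421  1.9575  0.9308  0.9283 -0.5834]
tr [ 0.1189 -0.1108  0.1067] rot [-90.11  -0.49  -0.15] tcp [ 0.6589 -0.206   0.3046] tipnow [ 0.6043 -0.0885  0.1887]
clay [ 0.7251 -0.2243  0.08  ] jar [ 0.6792 -0.3594  0.09  ] black [ 0.7197 -0.0674  0.07  ]
```

Request:
drive_tool(steps=[{"delta_rot": [-10, 0, 0], "translation": [0.03, -0.05, 0.0], "grip": 0}, {"delta_rot": [-20, 0, 0], "translation": [0.06, -0.09, 0.02], "grip": 0}, {"delta_rot": [-30, 0, 0], "translation": [0.09, -0.12, 0.04], "grip": 0}, {"delta_rot": [-40, 0, 0], "translation": [0.119, -0.15, 0.061], "grip": 0}, {"delta_rot": [-50, 0, 0], "translation": [0.119, -0.15, 0.061], "grip": 0}])

```text
t: 7.65
eef_pos: [0.6615, -0.2039, 0.3634]
orientation: [[0.749, -0.654, -0.111], [-0.663, -0.736, -0.138], [0.008, 0.177, -0.984]]
ft_force: [-0.9, 0.4, -2.2]
finger_gap: 0.0138
```

```bash
cat > up.py <<'E'
from tipplan import *
st(); tt=np.array([-.001,-.076,.2278])
tipplan([.5747,-.2993,float(sys.argv[1])],Rtilt(228.4,40,-41.6),tt)
E
python3 up.py .14
```

```text
t 7.65 grasp [ 0.6434 -0.2264  0.203 ] z [-0.1111 -0.1379 -0.9842] x [ 0.7485 -0.663   0.0084] F [-0.8849  0.4268 -2.2185] gap 0.013802028072901408 j [-0.286   0.5789  1.4772 -0.1794  1.1601  0.5175]
tr [-0.0008 -0.0001  0.019 ] rot [-39.81  -0.46  -0.19] tcp [ 0.6589 -0.206   0.3446] tipnow [ 0.6851 -0.1787  0.1257]
```

Request:
drive_tool(steps=[{"delta_rot": [-10, 0, 0], "translation": [0, 0, 0], "grip": 0}, {"delta_rot": [-20, 0, 0], "translation": [0, 0, 0], "grip": 0}, {"delta_rot": [-30, 0, 0], "translation": [0, 0, 0.01], "grip": 0}, {"delta_rot": [-39.8, -0.5, -0.2], "translation": [0, 0, 0.019], "grip": 0}, {"delta_rot": [-39.8, -0.5, -0.2], "translation": [0, 0, 0.019], "grip": 0}])

```text
t: 8.28
eef_pos: [0.6591, -0.2058, 0.3409]
orientation: [[0.749, -0.422, -0.511], [-0.663, -0.484, -0.571], [-0.007, 0.766, -0.642]]
ft_force: [0.2, 0.5, -0.9]
finger_gap: 0.0138
```

```bash
python3 up.py .10
python3 - <<'E'
from h import *
S=capture("scene"); zoom(S,160,270,180,150,4,"pics/s6.png")
T=capture("top"); zoom(T,380,170,120,110,5,"pics/t6.png")
E
```

```text
t 8.275 grasp [ 0.5757 -0.2988  0.2362] z [-0.5115 -0.5707 -0.6424] x [ 0.7486 -0.663  -0.007 ] F [ 0.2154  0.5195 -0.9358] gap 0.01375979263081867 j [-0.1976  0.7018  1.4191 -0.7209  1.567   0.7372]
tr [ 0.0002 -0.0276  0.0235] rot [0.03 0.2  0.35] tcp [ 0.6589 -0.206   0.3046] tipnow [ 0.5739 -0.2983  0.1363]
```

View pics/s6.png

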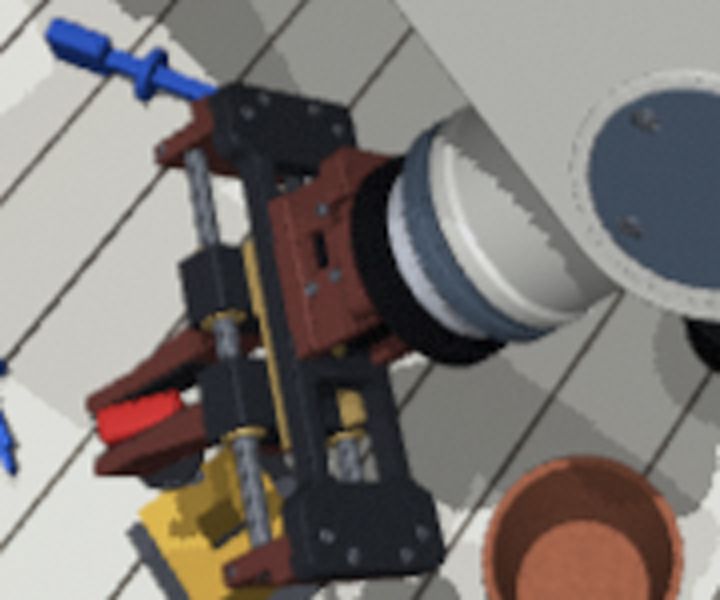

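View pics/t6.png

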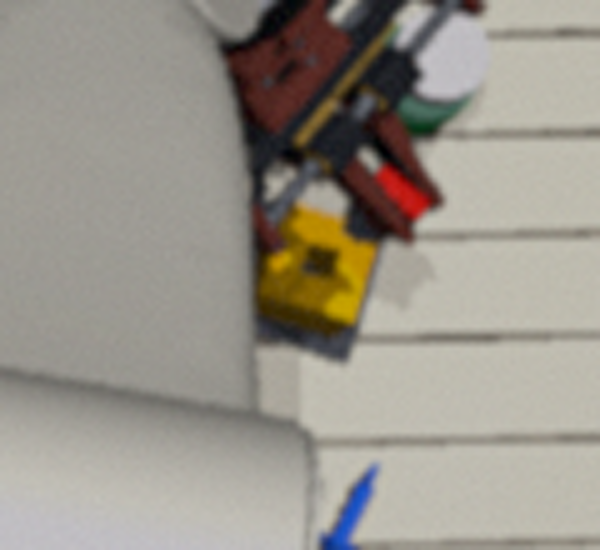

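Run:
```python
from h import *
import pickle
S=capture("scene");T=capture("top");pickle.dump((S,T),open("c2.pkl","wb"))
st()
for c,(u,v,w,h) in ((S,(170,350,60,50)),(T,(430,190,60,50))):
    hsv=cv2.cvtColor(c["color"][v:v+h,u:u+w],cv2.COLOR_RGB2HSV); H,Sa,V=cv2.split(hsv)
    m=(((H<6)|(H>174))&(Sa>200)&(V>140)).astype(np.uint8); k,l,s,ce=cv2.connectedComponentsWithStats(m); i=1+np.argmax(s[1:,4]); p=ce[i]+[u,v]; print(s[i],p,onz(c,*p,.248),onz(c,*p,.231))
zoom(S,170,360,60,50,12,"pics/s7.png"); zoom(T,430,195,50,45,14,"pics/t7.png")
```

```text
t 8.475 grasp [ 0.5767 -0.2998  0.2397] z [-0.5077 -0.5709 -0.6452] x [ 0.7476 -0.6641 -0.0006] F [ 0.7278  0.1983 -1.4142] gap 0.013602368430955535 j [-0.199   0.6968  1.4172 -0.7208  1.5668  0.7376]Traceback (most recent call last):
  File "<stdin>", line 7, in <module>
    return _wrapfunc(a, 'argmax', axis=axis, out=out, **kwds)
    return bound(*args, **kwds)
ValueError: attempt to get argmax of an empty sequence
```

Run:
```python
from h import *
import pickle
S,T=pickle.load(open("c2.pkl","rb"))
for c,(u,v,w,h) in ((S,(170,350,60,50)),(T,(430,190,60,50))):
    hsv=cv2.cvtColor(c["color"][v:v+h,u:u+w],cv2.COLOR_RGB2HSV); H,Sa,V=cv2.split(hsv)
    m=(((H<8)|(H>172))&(Sa>185)&(V>100)).astype(np.uint8); k,l,s,ce=cv2.connectedComponentsWithStats(m); i=1+np.argmax(s[1:,4]); p=ce[i]+[u,v]; print(s[i],p,onz(c,*p,.248),onz(c,*p,.231))
zoom(S,170,360,60,50,12,"pics/s7.png"); zoom(T,430,195,50,45,14,"pics/t7.png")
```

```text
[ 14  18  21  13 138] [193.2391 373.5507] [ 0.5739 -0.2998  0.248 ] [ 0.5682 -0.2984  0.231 ]
[26 13 11 11 58] [460.6552 207.8966] [ 0.5735 -0.3006  0.248 ] [ 0.577  -0.3049  0.231 ]
```

View pics/s7.png

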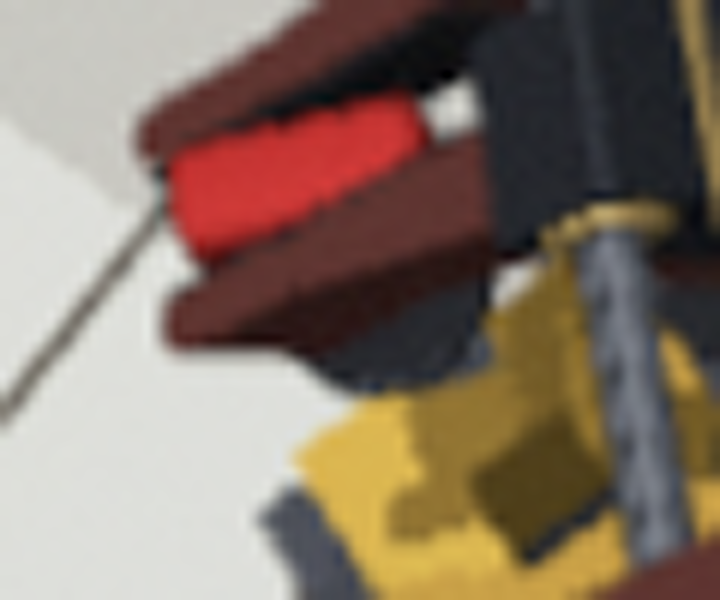

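View pics/t7.png

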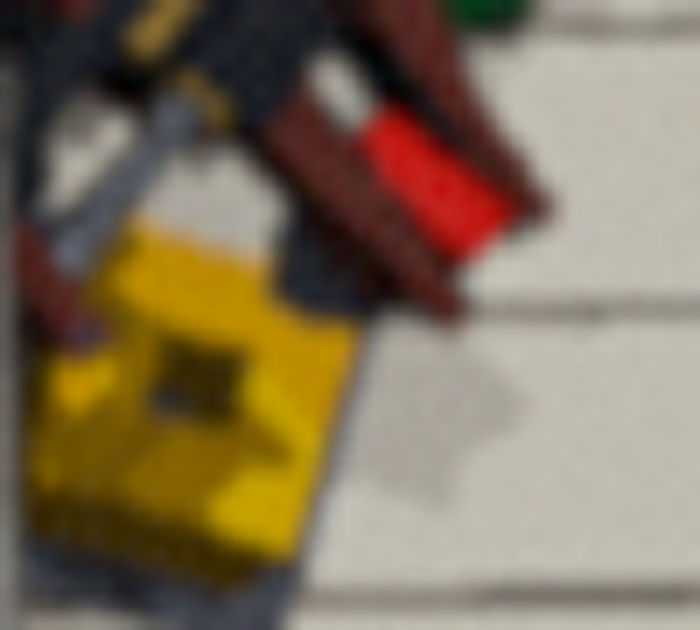

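Run:
```python
from h import *
import pickle
S,T=pickle.load(open("c2.pkl","rb"))
s=robot.state(); tt=np.array([-.001,-.076,.2278]); tip=s["eef_pos"]+s["orientation"]@tt; print(tip)
for n,c,(u,v,k) in(("S",S,(170,360,12)),("T",T,(430,195,14))):
    th=np.linspace(0,6.28,16); q=[]
    for z in(.050,.056):
        P=np.array([proj(c,[.5737+.015*np.cos(a),-.300+.015*np.sin(a),tip[2]+z]) for a in th]); q.append((P-[u,v]+.5)*k)
    q=np.concatenate(q); print(n,"collar center",q.mean(0),"min",q.min(0),"max",q.max(0))
    im=cv2.imread("pics/s7.png" if n=="S" else "pics/t7.png")
    for p in q: cv2.circle(im,tuple(int(x) for x in p),2,(255,255,0),-1)
    cv2.imwrite(f"pics/o{n}.png",im)
```

```text
[ 0.5756 -0.2994  0.1399]
S collar center [371.8454 280.8459] min [247.6118 156.9231] max [483.358  396.3551]
T collar center [360.1295 243.9062] min [275.9044 165.4743] max [446.1297 330.6314]
```

View pics/oS.png

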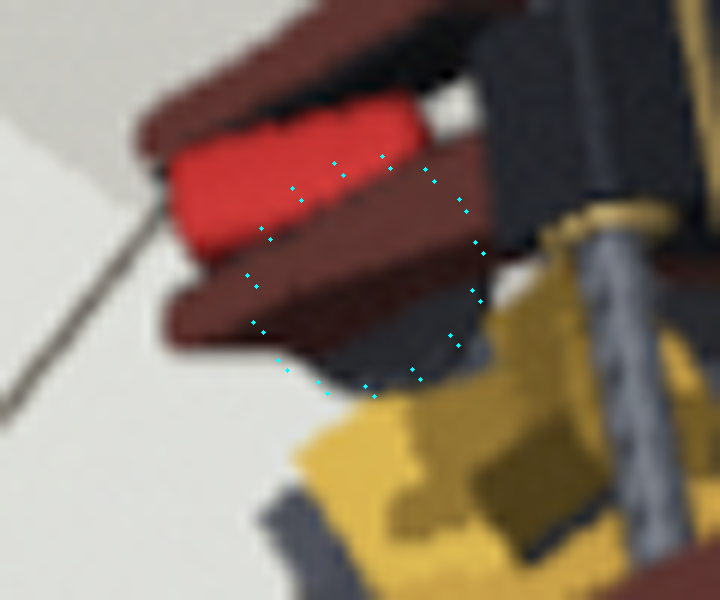

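View pics/oT.png

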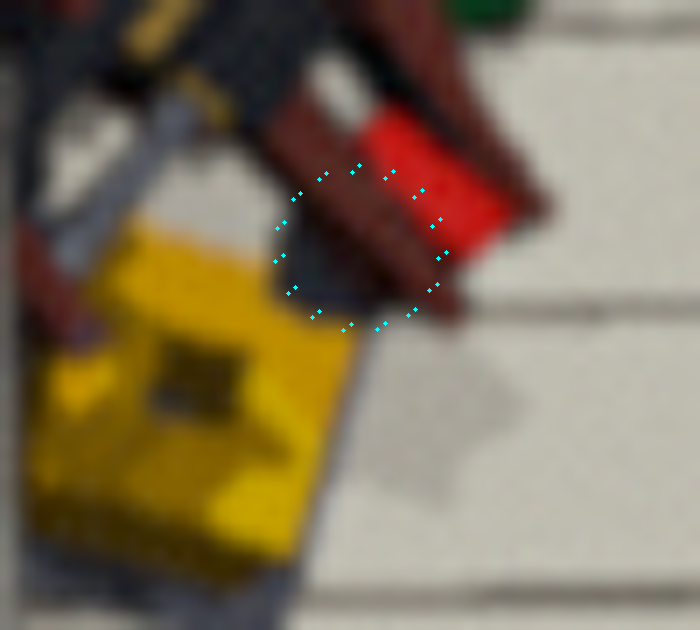

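Request:
drive_tool(steps=[{"delta_rot": [0, 0, 0], "translation": [0, -0.025, 0.021], "grip": 0}, {"delta_rot": [0, 0, 0], "translation": [0, -0.05, 0.042], "grip": 0}, {"delta_rot": [0, 0, 0], "translation": [0, -0.065, 0.055], "grip": 0}, {"delta_rot": [0, 0, 0], "translation": [0, -0.073, 0.0615], "grip": 0}])

```text
t: 8.98
eef_pos: [0.6594, -0.2068, 0.2489]
orientation: [[0.747, -0.428, -0.508], [-0.664, -0.483, -0.57], [-0.001, 0.764, -0.646]]
ft_force: [0.5, 0.5, -1.2]
finger_gap: 0.0134
```

```bash
python3 up.py .02;python3 - <<'E'
from h import *
S=capture("scene");T=capture("top")
zoom(S,170,370,60,50,12,"pics/s8.png"); zoom(T,420,195,50,45,14,"pics/t8.png")
E
```

```text
t 8.975 grasp [ 0.5766 -0.2998  0.1437] z [-0.5079 -0.5703 -0.6456] x [ 0.7474 -0.6644 -0.001 ] F [ 0.5358  0.4623 -1.2158] gap 0.013449241581922471 j [-0.1992  0.8158  1.4404 -0.7256  1.4599  0.8316]
tr [-0.0009 -0.0187  0.0154] rot [-0.21  0.07  0.02] tcp [ 0.6589 -0.206   0.2246] tipnow [ 0.5755 -0.2994  0.0438]
```

View pics/s8.png

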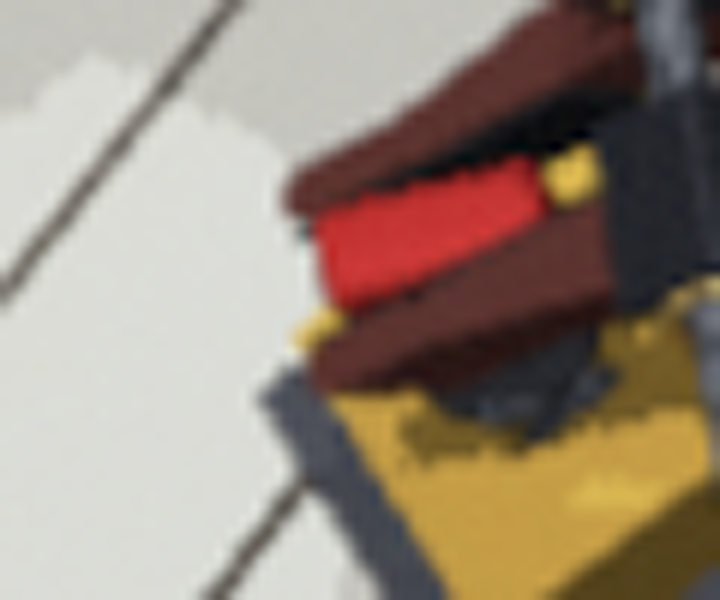

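View pics/t8.png

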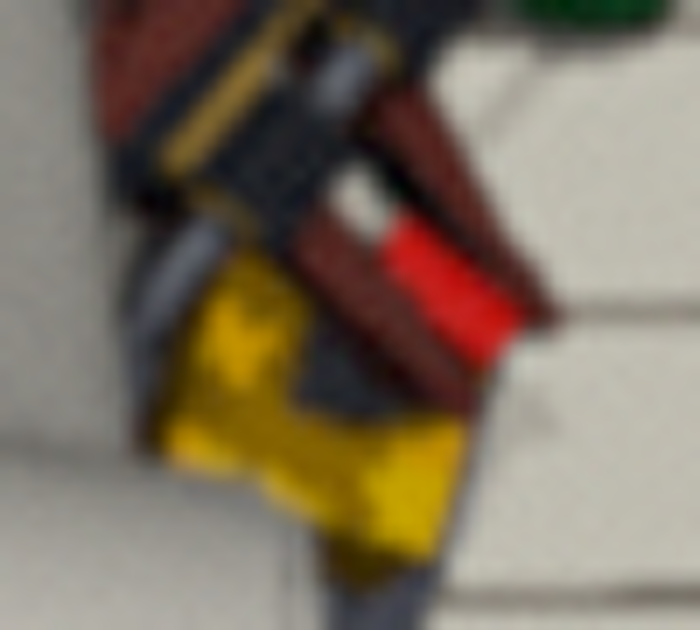

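Request:
drive_tool(steps=[{"delta_rot": [0, 0, 0], "translation": [0, -0.0095, 0.008], "grip": 0}, {"delta_rot": [0, 0, 0], "translation": [0, -0.018, 0.015], "grip": 0}, {"delta_rot": [0, 0, 0], "translation": [0, -0.0235, 0.02], "grip": 0}, {"delta_rot": [0, 0, 0], "translation": [0, -0.0245, 0.0205], "grip": 0}])

```text
t: 9.57
eef_pos: [0.6593, -0.2065, 0.2162]
orientation: [[0.747, -0.427, -0.509], [-0.664, -0.483, -0.57], [-0.002, 0.764, -0.645]]
ft_force: [0.4, 0.0, -0.6]
finger_gap: 0.014
```

```bash
python3 up.py .008
```

```text
t 9.575 grasp [ 0.5763 -0.2995  0.1111] z [-0.5089 -0.5703 -0.6448] x [ 0.7475 -0.6643 -0.0024] F [ 0.4067  0.0357 -0.6105] gap 0.01402185488649742 j [-0.1988  0.8602  1.4408 -0.7293  1.4279  0.8607]
tr [-0.0006 -0.0028  0.0022] rot [-0.15  0.11  0.09] tcp [ 0.6589 -0.206   0.2126] tipnow [ 0.5751 -0.2991  0.0112]
```

Request:
drive_tool(steps=[{"delta_rot": [0, 0, 0], "translation": [0, -0.0015, 0.0013], "grip": 0}, {"delta_rot": [0, 0, 0], "translation": [0, -0.003, 0.0025], "grip": 0}, {"delta_rot": [0, 0, 0], "translation": [0, -0.003, 0.0025], "grip": 0}])

```text
t: 9.95
eef_pos: [0.6598, -0.2063, 0.2148]
orientation: [[0.747, -0.427, -0.509], [-0.665, -0.481, -0.572], [-0.001, 0.766, -0.643]]
ft_force: [-1.1, 3.8, 11.6]
finger_gap: 0.0139
```

Request:
drive_tool(steps=[{"delta_rot": [0, 0, 0], "translation": [0, 0.001, -0.001], "grip": 0.02}, {"delta_rot": [0, 0, 0], "translation": [0, 0.001, -0.001], "grip": 0.03}, {"delta_rot": [0, 0, 0], "translation": [0, 0.001, -0.001], "grip": 0.045}, {"delta_rot": [0, 0, 0], "translation": [0, 0.001, -0.001], "grip": 0.045}])

```text
t: 10.45
eef_pos: [0.6597, -0.2063, 0.2159]
orientation: [[0.747, -0.427, -0.51], [-0.665, -0.481, -0.572], [-0.001, 0.766, -0.643]]
ft_force: [0.3, -0.4, 0.6]
finger_gap: 0.0445
```

Request:
drive_tool(steps=[{"delta_rot": [0, 0, 0], "translation": [0, 0, -0.03], "grip": 0.05}, {"delta_rot": [0, 0, 0], "translation": [0, 0, -0.08], "grip": 0.06}, {"delta_rot": [0, 0, 0], "translation": [0, 0.03, -0.12], "grip": 0.06}, {"delta_rot": [0, 0, 0], "translation": [0, 0.06, -0.16], "grip": 0.06}])

```text
t: 10.95
eef_pos: [0.7159, -0.1431, 0.3655]
orientation: [[0.747, -0.426, -0.51], [-0.664, -0.481, -0.572], [-0.002, 0.766, -0.643]]
ft_force: [0.1, -0.0, 0.9]
finger_gap: 0.0598
```

Run:
```python
from h import *
import pickle
st()
S=capture("scene");T=capture("top");pickle.dump((S,T),open("c3.pkl","wb"))
zoom(S,150,340,140,110,5,"pics/s9.png"); zoom(T,400,180,100,90,6,"pics/t9.png"); cv2.imwrite("pics/S9.png",S["color"][:,:,::-1])
```

```text
t 10.95 grasp [ 0.6328 -0.2363  0.2608] z [-0.51   -0.5718 -0.6426] x [ 0.7474 -0.6644 -0.0019] F [ 0.0825 -0.0359  0.8857] gap 0.059799228144320295 j [-0.1047  0.7421  1.2766 -0.6776  1.6961  0.739 ]
```

View pics/s9.png

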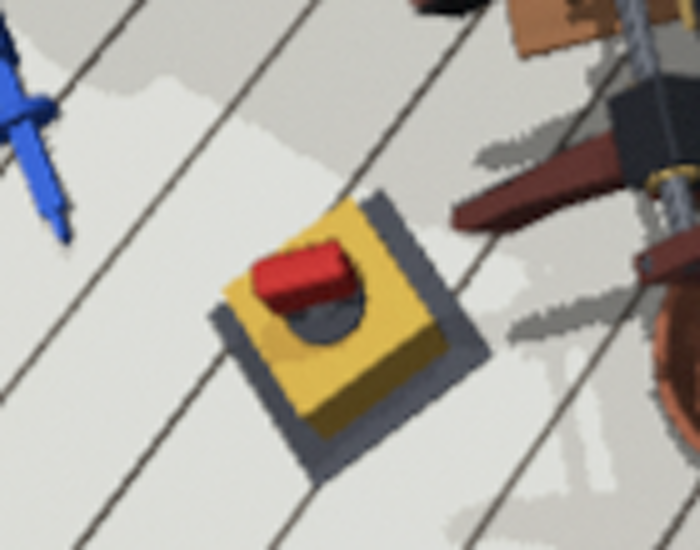

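View pics/t9.png

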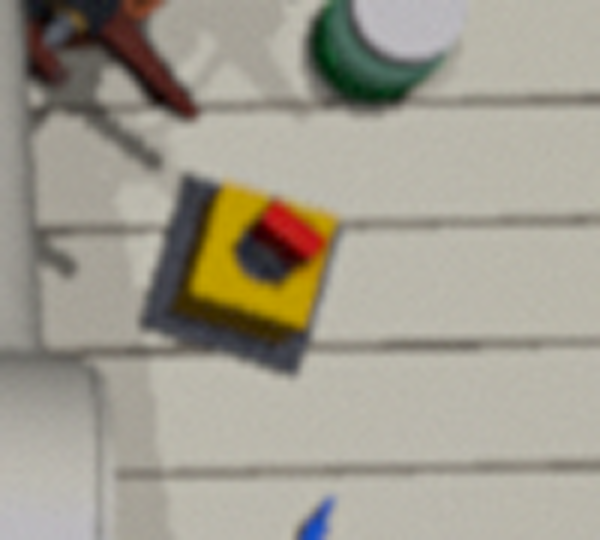

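View pics/S9.png

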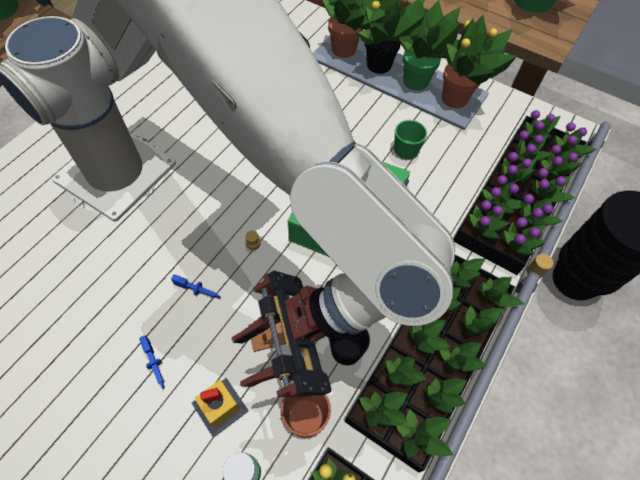

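```bash
cat > keytop.py <<'E'
from h import *
def keytop(S,T,Z,winS,winT):
    for n,c,(u,v,w,h) in (("S",S,winS),("T",T,winT)):
        im=cv2.resize(c["color"][v:v+h,u:u+w],None,fx=4,fy=4,interpolation=cv2.INTER_CUBIC)
        H,Sa,V=cv2.split(cv2.cvtColor(im,cv2.COLOR_RGB2HSV))
        m=(((H<8)|(H>172))&(Sa>170)&(V>(165 if n=="S" else 150))).astype(np.uint8)
        k,l,s,ce=cv2.connectedComponentsWithStats(m); i=1+np.argmax(s[1:,4])
        cnt=max(cv2.findContours((l==i).astype(np.uint8),cv2.RETR_EXTERNAL,cv2.CHAIN_APPROX_NONE)[0],key=len)[:,0]
        P=np.array([onz(c,u+(x+.5)/4-.5,v+(y+.5)/4-.5,Z)[:2] for x,y in cnt])*1000
        R=cv2.minAreaRect(P.astype(np.float32)); print(n,"rect",R, "maxV",V[l==i].max(),np.percentile(V[l==i],[10,50,90]))
E
python3 - <<'E'
from keytop import *
import pickle
S,T=pickle.load(open("c3.pkl","rb"))
keytop(S,T,.12,(190,380,50,40),(430,205,35,30))
zoom(S,190,380,50,40,14,"pics/s10.png"); zoom(T,430,205,35,30,18,"pics/t10.png")
E
```

```text
S rect ((575.5078125, -299.457763671875), (29.779733657836914, 11.55959701538086), 47.64350509643555) maxV 210 [179. 199. 205.]
T rect ((573.35498046875, -298.4248352050781), (27.713708877563477, 9.89271068572998), 48.172298431396484) maxV 192 [166. 183. 189.]
```

View pics/s10.png

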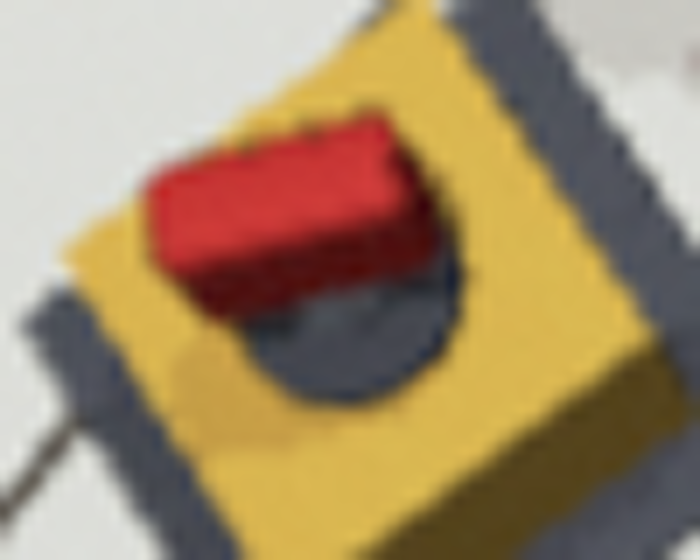

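View pics/t10.png

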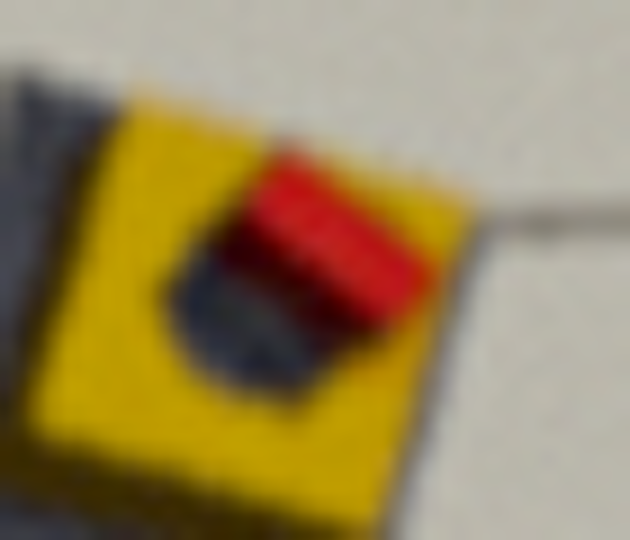

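Run:
```python
from h import *
plan([.5744,-.299,.19],Rdown(np.deg2rad(-42.1)))
```

```text
t 11.05 tr [-0.0035  0.123   0.1733] rot [49.7  -0.62  0.28] dist 0.213 ang 49.7 tcp [ 0.5744 -0.299   0.353 ] ft [0.3482 0.0942 0.8387] gap 0.059969886714921816
```

Request:
drive_tool(steps=[{"delta_rot": [49.7, -0.6, 0.3], "translation": [-0.003, 0.123, 0.173], "grip": 0.05}, {"delta_rot": [49.7, -0.6, 0.3], "translation": [-0.003, 0.123, 0.173], "grip": 0.05}, {"delta_rot": [49.7, -0.6, 0.3], "translation": [-0.003, 0.123, 0.173], "grip": 0.05}, {"delta_rot": [49.7, -0.6, 0.3], "translation": [-0.003, 0.123, 0.173], "grip": 0.05}, {"delta_rot": [49.7, -0.6, 0.3], "translation": [-0.003, 0.123, 0.173], "grip": 0.05}])

```text
t: 11.68
eef_pos: [0.5729, -0.3011, 0.3526]
orientation: [[0.739, -0.674, 0.003], [-0.674, -0.739, 0.003], [-0.0, -0.004, -1.0]]
ft_force: [-0.3, 0.0, 0.2]
finger_gap: 0.0499
```

Run:
```python
from h import *
plan([.5744,-.299,.101],Rdown(np.deg2rad(-42.1)))
```

```text
t 11.675 tr [-0.0002 -0.0022  0.0886] rot [-0.23  0.01 -0.25] dist 0.089 ang 0.3 tcp [ 0.5744 -0.299   0.264 ] ft [-0.2956  0.0169  0.1523] gap 0.049938485919455905
```

Request:
drive_tool(steps=[{"delta_rot": [-0.2, 0, -0.2], "translation": [0, -0.002, 0.05], "grip": 0.04}, {"delta_rot": [-0.2, 0, -0.2], "translation": [0, -0.002, 0.08], "grip": 0.04}, {"delta_rot": [-0.2, 0, -0.2], "translation": [0, -0.002, 0.0885], "grip": 0.04}, {"delta_rot": [-0.2, 0, -0.2], "translation": [0, -0.002, 0.0885], "grip": 0.04}])

```text
t: 12.18
eef_pos: [0.5744, -0.2993, 0.2637]
orientation: [[0.741, -0.671, -0.001], [-0.671, -0.741, 0.001], [-0.001, -0.0, -1.0]]
ft_force: [0.8, 0.3, 0.1]
finger_gap: 0.0396
```

Run:
```python
from h import *
plan([.5744,-.299,.101],Rdown(np.deg2rad(-42.1)))
```

```text
t 12.175 tr [-0.0002 -0.0002 -0.0003] rot [-0.02  0.07 -0.06] dist 0.0 ang 0.1 tcp [ 0.5744 -0.299   0.264 ] ft [0.7813 0.3433 0.0553] gap 0.0396397814507293
```

Request:
drive_tool(steps=[{"delta_rot": [0, 0, 0], "translation": [0, 0, 0], "grip": 0.01}, {"delta_rot": [0, 0, 0], "translation": [0, 0, 0], "grip": 0.0}, {"delta_rot": [0, 0, 0], "translation": [0, 0, 0], "grip": 0.0}, {"delta_rot": [0, 0, 0], "translation": [0, 0, 0], "grip": 0.0}])

```text
t: 12.68
eef_pos: [0.5746, -0.2994, 0.2644]
orientation: [[0.741, -0.671, 0.0], [-0.671, -0.741, 0.001], [-0.0, -0.001, -1.0]]
ft_force: [-0.6, -0.6, 3.7]
finger_gap: 0.014
```

Request:
drive_tool(steps=[{"delta_rot": [0, 0, 0], "translation": [0, 0, -0.02], "grip": 0}, {"delta_rot": [0, 0, 0], "translation": [0, 0, -0.06], "grip": 0}, {"delta_rot": [0, 0, 0], "translation": [0, 0, -0.12], "grip": 0}, {"delta_rot": [0, 0, 0], "translation": [0, 0, -0.15], "grip": 0}])

```text
t: 13.18
eef_pos: [0.5748, -0.2996, 0.4192]
orientation: [[0.741, -0.671, 0.004], [-0.671, -0.741, -0.002], [0.004, -0.002, -1.0]]
ft_force: [0.5, 0.8, -1.4]
finger_gap: 0.0137
```

Run:
```python
from h import *
import pickle
st()
S=capture("scene");T=capture("top");pickle.dump((S,T),open("c4.pkl","wb"))
S1,T1=pickle.load(open("c1.pkl","rb"))
zoom(S,150,300,140,130,5,"pics/s11.png"); zoom(T,420,180,100,90,6,"pics/t11.png")
zoom(S1,290,130,70,90,9,"pics/sc.png"); zoom(T1,215,235,90,45,8,"pics/tc.png")
```

```text
t 13.175 grasp [ 0.5755 -0.2999  0.2562] z [ 0.0043 -0.0017 -1.    ] x [ 0.7413 -0.6711  0.0043] F [ 0.4865  0.75   -1.3775] gap 0.01366369723407805 j [-0.499   0.4412  1.5649  0.0006  1.131   0.2365]
```

View pics/s11.png

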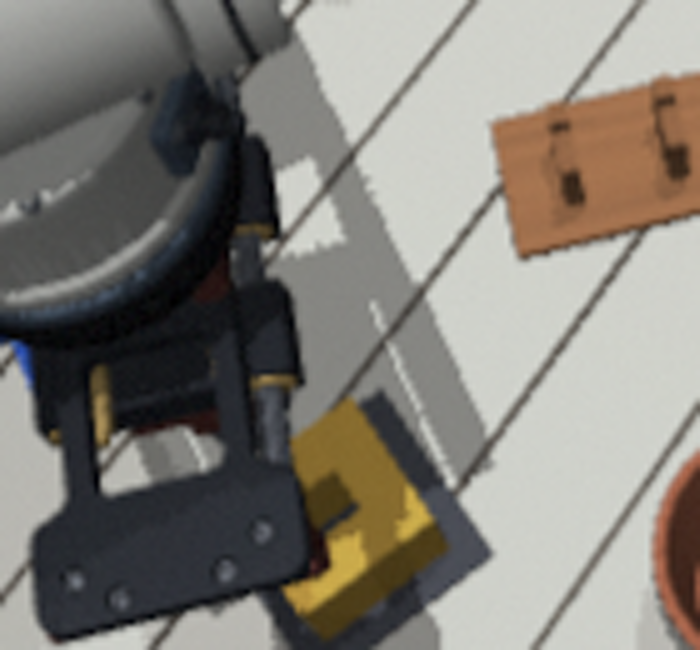

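View pics/sc.png

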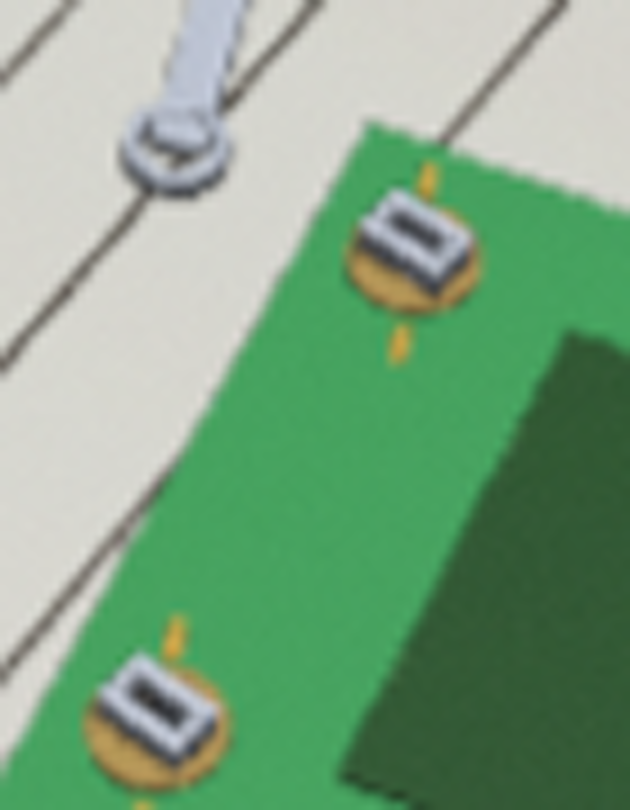

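View pics/tc.png

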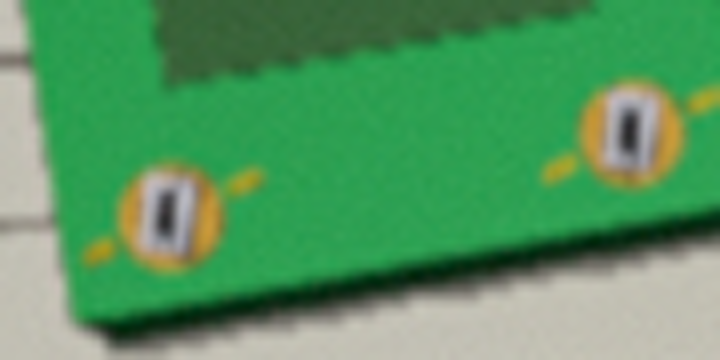

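```bash
cat > scr.py <<'E'
from h import *
import pickle,sys
def screws(S,T,wS,wT):
  for n,c,wins in(("S",S,wS),("T",T,wT)):
    for nm,(u,v,w,h) in zip(("L","R"),wins):
        K=6; im=cv2.resize(c["color"][v:v+h,u:u+w],None,fx=K,fy=K,interpolation=cv2.INTER_CUBIC)
        H,Sa,V=cv2.split(cv2.cvtColor(im,cv2.COLOR_RGB2HSV))
        m=((Sa<70)&(V>140)).astype(np.uint8); k,l,s,ce=cv2.connectedComponentsWithStats(m); i=1+np.argmax(s[1:,4])
        cnt=max(cv2.findContours((l==i).astype(np.uint8),cv2.RETR_EXTERNAL,cv2.CHAIN_APPROX_NONE)[0],key=len)[:,0]
        f=lambda q,Z:onz(c,u+(q[0]+.5)/K-.5,v+(q[1]+.5)/K-.5,Z)[:2]*1000
        P=np.array([f(q,.101) for q in cnt]); R=cv2.minAreaRect(P.astype(np.float32))
        b=((H>12)&(H<28)&(Sa>110)&(V>120)).astype(np.uint8)
        k,l2,s2,ce2=cv2.connectedComponentsWithStats(b); j=1+np.argmax(s2[1:,4])
        both=cv2.morphologyEx(((l2==j)|((Sa<90))).astype(np.uint8),cv2.MORPH_OPEN,np.ones((13,13)))
        cn=max(cv2.findContours((l2==j).astype(np.uint8),cv2.RETR_EXTERNAL,cv2.CHAIN_APPROX_NONE)[0],key=len)
        E=cv2.fitEllipse(cv2.convexHull(cn)) if len(cn)>5 else None
        hull=cv2.convexHull(cnt.reshape(-1,1,2)); hm=np.zeros_like(m); cv2.fillConvexPoly(hm,hull,1); hm=cv2.erode(hm,np.ones((9,9)))
        g=np.where(hm>0,np.clip(150-V.astype(float),0,None),0); ys,xs=np.mgrid[:g.shape[0],:g.shape[1]]
        pk=np.array([(g*xs).sum(),(g*ys).sum()])/max(g.sum(),1)
        print(n,nm,"head",np.round(R[0],1),np.round(R[1],1),round(R[2],1),"washer",f(E[0],.091).round(1),"pocket@.101",f(pk,.101).round(1))
if __name__=="__main__":
    S,T=pickle.load(open("c1.pkl","rb"))
    screws(S,T,[(325,145,25,25),(297,195,25,30)],[(227,252,18,18),(285,242,18,18)])
E
python3 scr.py
python3 - <<'E'
from h import *
import pickle
S,T=pickle.load(open("c1.pkl","rb"))
for n,c,(u,v,w,h) in(("S",S,(280,120,140,140)),("T",T,(205,185,110,95))):
    H,Sa,V=cv2.split(cv2.cvtColor(c["color"][v:v+h,u:u+w],cv2.COLOR_RGB2HSV))
    m=((H>50)&(H<75)&(Sa>110)&(V>(125 if n=="S" else 140))).astype(np.uint8); m=cv2.morphologyEx(m,cv2.MORPH_CLOSE,np.ones((3,3)))
    k,l,s,ce=cv2.connectedComponentsWithStats(m); i=1+np.argmax(s[1:,4]); 
    cnt=max(cv2.findContours((l==i).astype(np.uint8),cv2.RETR_EXTERNAL,cv2.CHAIN_APPROX_NONE)[0],key=len)[:,0]
    P=np.array([onz(c,x+u,y+v,.088)[:2]*1000 for x,y in cnt]); R=cv2.minAreaRect(P.astype(np.float32)); print(n,R,cv2.boxPoints(R))
E
```

```text
S L head [470.7 280.7] [18.6 27.3] 85.1 washer [472.3 276.7] pocket@.101 [470.2 280.4]
S R head [496.2 122.7] [18.1 27.4] 83.7 washer [496.9 120.7] pocket@.101 [495.9 122.3]
T L head [469.2 280. ] [18.3 27.9] 85.8 washer [468.6 280.6] pocket@.101 [468.1 280.9]
T R head [494.4 122.4] [17.7 27.7] 84.6 washer [494.3 122.8] pocket@.101 [493.2 123.1]
S ((552.7630615234375, 211.947509765625), (197.36756896972656, 237.51406860351562), 9.067499160766602) [[436.5966 313.6681]
 [474.0284  79.1222]
 [668.9295 110.2269]
 [631.4977 344.7728]]
T ((550.500244140625, 212.63818359375), (196.223876953125, 236.8499755859375), 9.2096529006958) [[434.6994 313.834 ]
 [472.6067  80.0372]
 [666.301  111.4424]
 [628.3938 345.2392]]
```

```bash
cat > go.py <<'E'
from h import *
import sys
x,y,z,h=map(float,sys.argv[1:5])
s=robot.state();R0=s["orientation"]
tr=R0.T@(np.array([x,y,z])-s["eef_pos"]); w=Ro.from_matrix(R0.T@Rdown(np.deg2rad(h))).as_rotvec(degrees=True)
print("t",s["t"],"tcp",s["eef_pos"],"head",np.rad2deg(np.arctan2(R0[1,0],R0[0,0])).round(2),"tr",tr.round(4),"rot",w.round(2),"F",s["ft_force"],"M",s["moment"],"gap",s["finger_gap"],"j",s["joints"].round(2))
E
python3 go.py .4953 .1224 .385 84.1
```

```text
t 13.275 tcp [ 0.5752 -0.2998  0.4198] head -42.15 tr [-0.3429 -0.2593  0.0328] rot [   0.4    -0.4  -126.25] F [ 0.5306 -0.3603 -1.661 ] M [-0.0923  0.1046 -0.0187] gap 0.014060022032582949 j [-0.5   0.44  1.56  0.    1.13  0.24]
```

Request:
drive_tool(steps=[{"delta_rot": [0.4, -0.4, -11], "translation": [-0.343, -0.259, 0.0], "grip": 0}, {"delta_rot": [0.4, -0.4, -22], "translation": [-0.343, -0.259, 0.0], "grip": 0}, {"delta_rot": [0.4, -0.4, -33], "translation": [-0.343, -0.259, 0.0], "grip": 0}, {"delta_rot": [0.4, -0.4, -44], "translation": [-0.343, -0.259, 0.0], "grip": 0}, {"delta_rot": [0.4, -0.4, -54], "translation": [-0.343, -0.259, 0.0], "grip": 0}])

```text
t: 13.9
eef_pos: [0.5151, 0.0093, 0.4157]
orientation: [[0.979, 0.206, 0.0], [0.206, -0.979, 0.005], [0.001, -0.005, -1.0]]
ft_force: [1.4, 0.4, -1.3]
finger_gap: 0.014
```

```bash
python3 go.py .4953 .1224 .385 84.1
```

```text
t 13.9 tcp [0.5151 0.0093 0.4157] head 11.88 tr [ 0.0038 -0.1146  0.0313] rot [ -0.19  -0.24 -72.22] F [ 1.3874  0.419  -1.2835] M [-0.0267  0.019  -0.0363] gap 0.014045680171768285 j [-0.01  0.25  1.86  0.01  1.03 -0.22]
```

Request:
drive_tool(steps=[{"delta_rot": [-0.2, -0.2, -72.2], "translation": [0.004, -0.115, 0.031], "grip": 0}, {"delta_rot": [-0.2, -0.2, -72.2], "translation": [0.004, -0.115, 0.031], "grip": 0}, {"delta_rot": [-0.2, -0.2, -72.2], "translation": [0.004, -0.115, 0.031], "grip": 0}, {"delta_rot": [-0.2, -0.2, -72.2], "translation": [0.004, -0.115, 0.031], "grip": 0}, {"delta_rot": [-0.2, -0.2, -72.2], "translation": [0.004, -0.115, 0.031], "grip": 0}])

```text
t: 14.52
eef_pos: [0.4945, 0.1231, 0.3839]
orientation: [[0.412, 0.911, -0.002], [0.911, -0.412, 0.001], [0.0, -0.003, -1.0]]
ft_force: [-0.2, -0.7, -1.9]
finger_gap: 0.0138
```

Request:
drive_tool(steps=[{"delta_rot": [0, 0, -10], "translation": [0, 0, 0], "grip": 0}, {"delta_rot": [0, 0, -18.5], "translation": [0, 0, 0], "grip": 0}, {"delta_rot": [0, 0, -18.5], "translation": [0, 0, 0], "grip": 0}])

```text
t: 14.9
eef_pos: [0.4939, 0.1229, 0.3829]
orientation: [[0.103, 0.995, -0.005], [0.995, -0.103, 0.001], [0.0, -0.005, -1.0]]
ft_force: [0.1, -0.5, -0.6]
finger_gap: 0.0142
```

```bash
python3 go.py .4953 .1224 .385 84.1
python3 - <<'E'
from h import *
import pickle
S=capture("scene");T=capture("top");pickle.dump((S,T),open("c5.pkl","wb"))
zoom(S,270,150,90,90,8,"pics/s12.png"); zoom(T,240,200,90,80,8,"pics/t12.png")
E
```

```text
t 14.9 tcp [0.4939 0.1229 0.3829] head 84.09 tr [-0.0004  0.0015 -0.0021] rot [-0.27 -0.   -0.01] F [ 0.0739 -0.5292 -0.6449] M [ 0.0296 -0.0326 -0.0066] gap 0.014195476006072847 j [ 0.22  0.28  1.9   0.    0.96 -1.25]
```

View pics/s12.png

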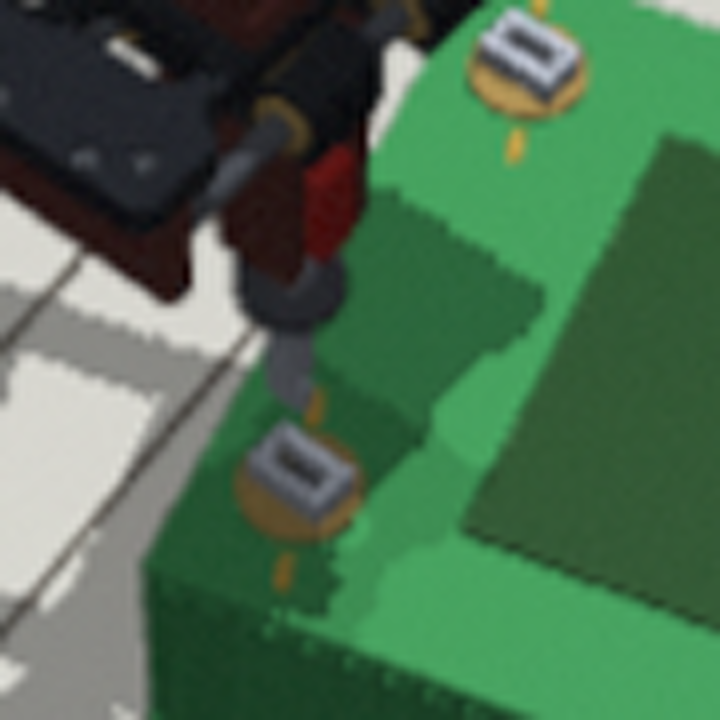

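View pics/t12.png

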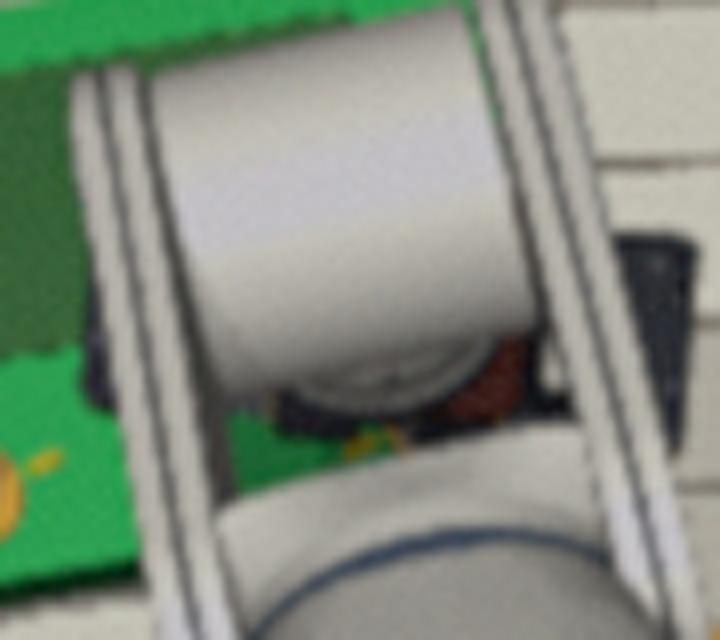

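Run:
```python
from h import *
import pickle
S,T=pickle.load(open("c5.pkl","rb")); s=robot.state(); R=s["orientation"]; p=s["eef_pos"]
im=cv2.imread("pics/s12.png")
f=lambda X:(proj(S,X)-[270,150]+.5)*8
for d,w in((.2564,.0055),(.2534,.0055),(.2534,.0065),(.2444,.0065),(.2444,.005)):
    for sg in(-1,1):
        q=f(p+R@[0,sg*w,d]); print(d,sg,q.round(0)); cv2.circle(im,tuple(int(v) for v in q),3,(255,255,0),-1)
for r in (.015,):
    for a in np.linspace(0,6.28,20):
        q=f(p+R@[r*np.cos(a),r*np.sin(a),.2564-.050]); cv2.circle(im,tuple(int(v) for v in q),2,(255,0,255),-1)
c0=np.array([.4953,.1224,.101])
for h0 in(-5.9,):
    e=np.array([np.cos(np.deg2rad(h0)),np.sin(np.deg2rad(h0)),0]);n=np.array([-e[1],e[0],0])
    for i in(-1,1):
        for j in(-1,1): q=f(c0+i*.013*e+j*.00825*n); cv2.circle(im,tuple(int(v) for v in q),3,(0,0,255),-1)
        for j in(-1,1): q=f(c0+i*.008*e+j*.00325*n); cv2.circle(im,tuple(int(v) for v in q),3,(0,255,255),-1)
cv2.imwrite("pics/o12.png",im)
```

```text
0.2564 -1 [278. 393.]
0.2564 1 [310. 415.]
0.2534 -1 [278. 386.]
0.2534 1 [310. 409.]
0.2534 -1 [275. 384.]
0.2534 1 [313. 411.]
0.2444 -1 [275. 365.]
0.2444 1 [313. 391.]
0.2444 -1 [280. 368.]
0.2444 1 [309. 388.]
```

View pics/o12.png

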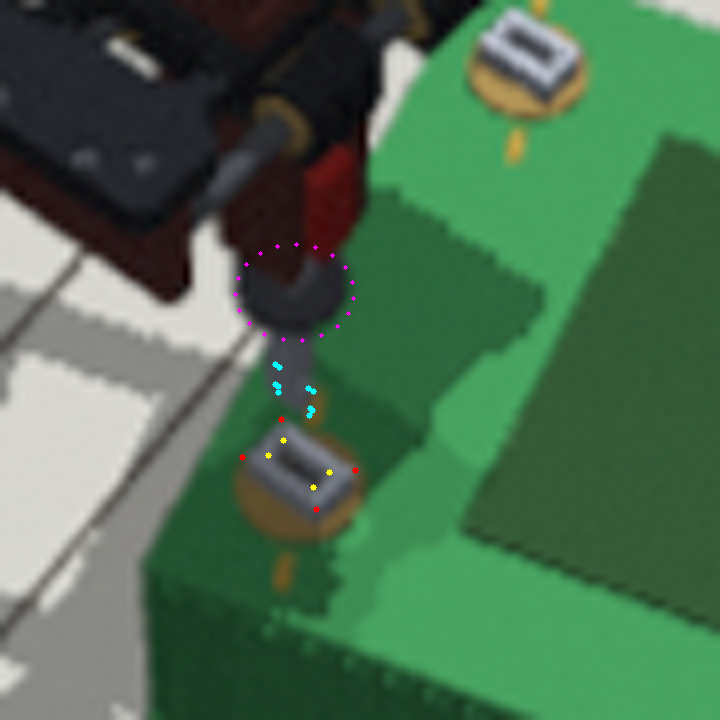

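```bash
python3 go.py .4953 .1224 .362 84.1
```

```text
t 15.0 tcp [0.4942 0.123  0.3833] head 83.99 tr [-0.0004  0.0013  0.0213] rot [-0.22 -0.02 -0.11] F [-0.6746  0.3972 -1.6901] M [ 0.0257 -0.0123  0.0142] gap 0.013743982964159171 j [ 0.22  0.28  1.9   0.    0.96 -1.25]
```

Request:
drive_tool(steps=[{"delta_rot": [-0.2, 0, 0], "translation": [-0.0004, 0.0013, 0.011], "grip": 0}, {"delta_rot": [-0.2, 0, 0], "translation": [-0.0004, 0.0013, 0.021], "grip": 0}, {"delta_rot": [-0.2, 0, 0], "translation": [-0.0004, 0.0013, 0.021], "grip": 0}])

```text
t: 15.38
eef_pos: [0.4949, 0.1223, 0.361]
orientation: [[0.105, 0.994, -0.003], [0.994, -0.105, -0.0], [-0.0, -0.003, -1.0]]
ft_force: [-0.2, -0.3, -1.5]
finger_gap: 0.0134
```

```bash
cat > ov.py <<'E'
from h import *
import sys
cx,cy,h0,u,v=map(float,sys.argv[1:6]); name=sys.argv[6]; W=int(sys.argv[7]) if len(sys.argv)>7 else 60
S=capture("scene"); s=robot.state(); R=s["orientation"]; p=s["eef_pos"]; u=int(u);v=int(v); K=12
zoom(S,u,v,W,50,K,name); im=cv2.imread(name)
f=lambda X:tuple(int(a) for a in ((proj(S,X)-[u,v]+.5)*K))
for sg in(-1,1):
    cv2.circle(im,f(p+R@[0,sg*.0055,.2564]),2,(255,255,0),-1); cv2.circle(im,f(p+R@[0,sg*.0065,.2444]),2,(255,255,0),-1)
for a in np.linspace(0,6.28,20): cv2.circle(im,f(p+R@[.015*np.cos(a),.015*np.sin(a),.2064]),2,(255,0,255),-1)
c0=np.array([cx,cy,.101]); e=np.array([np.cos(np.deg2rad(h0)),np.sin(np.deg2rad(h0)),0]);n=np.array([-e[1],e[0],0])
for i in(-1,1):
    for j in(-1,1): cv2.circle(im,f(c0+i*.013*e+j*.00825*n),2,(0,0,255),-1); cv2.circle(im,f(c0+i*.008*e+j*.00325*n),2,(0,255,255),-1)
cv2.imwrite(name,im)
E
python3 go.py .4953 .1224 .3474 84.1; python3 ov.py .4953 .1224 -5.9 275 180 pics/o13.png
```

```text
t 15.375 tcp [0.4949 0.1223 0.361 ] head 83.96 tr [0.0001 0.0004 0.0136] rot [-0.16  0.02 -0.14] F [-0.2327 -0.2772 -1.459 ] M [0.0182 0.0187 0.0314] gap 0.013405224700641004 j [ 0.22  0.32  1.92  0.    0.91 -1.25]
```

View pics/o13.png

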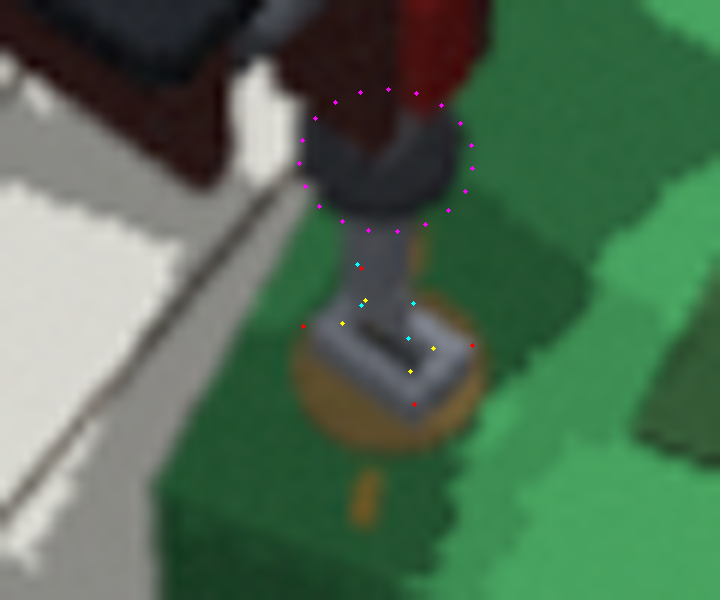

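Request:
drive_tool(steps=[{"delta_rot": [-0.2, 0, 0], "translation": [0, 0.0016, 0.002], "grip": 0}, {"delta_rot": [-0.2, 0, 0], "translation": [0, 0.0016, 0.004], "grip": 0}, {"delta_rot": [-0.2, 0, 0], "translation": [0, 0.0016, 0.0055], "grip": 0}, {"delta_rot": [-0.2, 0, 0], "translation": [0, 0.0016, 0.0065], "grip": 0}])

```text
t: 15.92
eef_pos: [0.4967, 0.1222, 0.355]
orientation: [[0.105, 0.994, 0.002], [0.994, -0.105, -0.0], [-0.0, 0.002, -1.0]]
ft_force: [0.1, -0.5, -2.3]
finger_gap: 0.0139
```

```bash
python3 go.py .4965 .1224 .3474 84.1; python3 ov.py .4953 .1224 -5.9 275 180 pics/o14.png
```

```text
t 15.925 tcp [0.4967 0.1222 0.355 ] head 83.96 tr [ 0.0002 -0.0002  0.0076] rot [ 0.1   0.   -0.14] F [ 0.146  -0.4614 -2.2528] M [-0.0097 -0.0415 -0.002 ] gap 0.013935179302149362 j [ 0.22  0.33  1.92 -0.    0.9  -1.25]
```

View pics/o14.png

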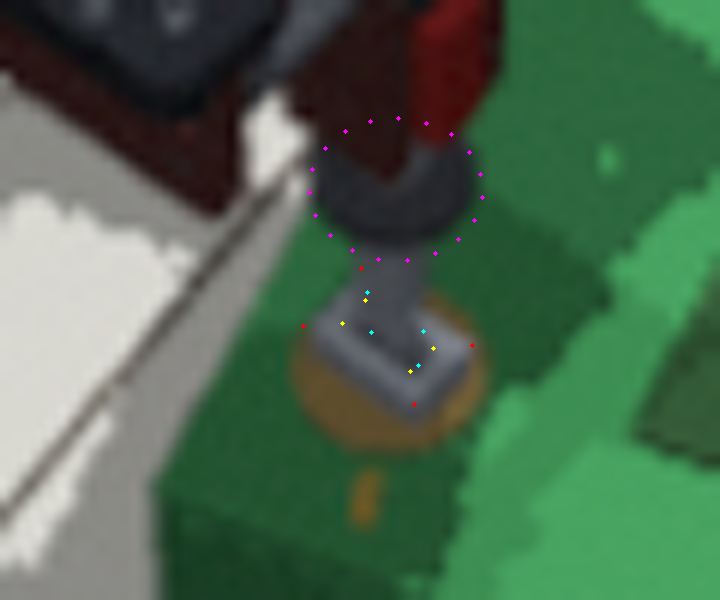

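Request:
drive_tool(steps=[{"delta_rot": [0, 0, 0], "translation": [0, 0, 0.002], "grip": 0}, {"delta_rot": [0, 0, 0], "translation": [0, 0, 0.004], "grip": 0}, {"delta_rot": [0, 0, 0], "translation": [0, 0, 0.005], "grip": 0}])

```text
t: 16.35
eef_pos: [0.4966, 0.1222, 0.3497]
orientation: [[0.105, 0.994, 0.001], [0.994, -0.105, -0.0], [-0.0, 0.001, -1.0]]
ft_force: [-0.7, -0.3, -1.7]
finger_gap: 0.0136
```

Request:
drive_tool(steps=[{"delta_rot": [0, 0, 0], "translation": [0, 0, 0.0015], "grip": 0}, {"delta_rot": [0, 0, 0], "translation": [0, 0, 0.003], "grip": 0}, {"delta_rot": [0, 0, 0], "translation": [0, 0, 0.003], "grip": 0}])

```text
t: 16.73
eef_pos: [0.4968, 0.1222, 0.3475]
orientation: [[0.105, 0.994, 0.002], [0.994, -0.105, -0.0], [-0.0, 0.002, -1.0]]
ft_force: [-1.9, 0.4, 6.9]
finger_gap: 0.0141
```

```bash
python3 go.py .4965 .1224 .3474 84.1; python3 ov.py .4953 .1224 -5.9 275 180 pics/o15.png
```

```text
t 16.725 tcp [0.4968 0.1222 0.3475] head 83.96 tr [ 0.0001 -0.0003  0.0001] rot [ 0.1   0.01 -0.14] F [-1.8999  0.412   6.9361] M [-0.1511  0.5719  0.0034] gap 0.014066613292243079 j [ 0.22  0.34  1.92 -0.    0.88 -1.25]
```

View pics/o15.png

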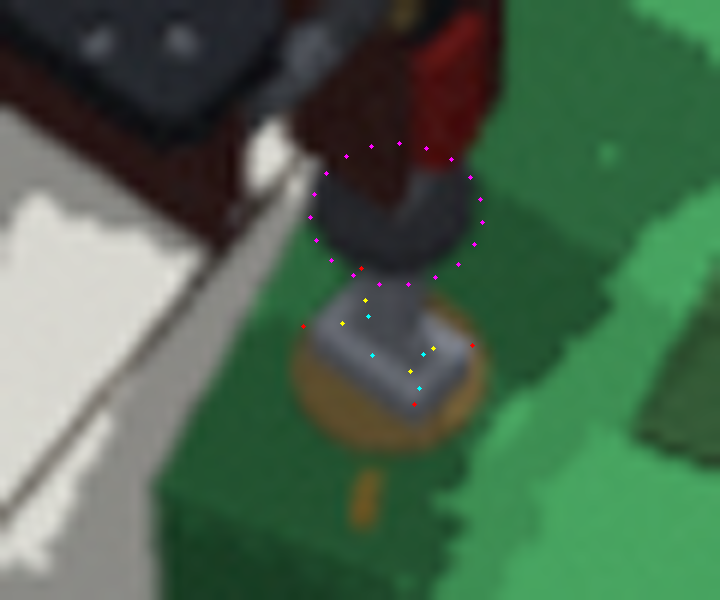

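Request:
drive_tool(steps=[{"delta_rot": [0, 0, 10], "translation": [-0.0001, 0, -0.0005], "grip": 0}, {"delta_rot": [0, 0, 20], "translation": [-0.0003, 0, -0.0005], "grip": 0}, {"delta_rot": [0, 0, 30], "translation": [-0.0004, -0.0001, -0.0005], "grip": 0}, {"delta_rot": [0, 0, 40], "translation": [-0.0006, -0.0002, -0.0005], "grip": 0}, {"delta_rot": [0, 0, 50], "translation": [-0.0007, -0.0003, -0.0005], "grip": 0}])

```text
t: 17.4
eef_pos: [0.4966, 0.1216, 0.3482]
orientation: [[0.833, 0.554, 0.002], [0.554, -0.833, -0.0], [0.002, 0.001, -1.0]]
ft_force: [1.0, -0.1, 0.5]
finger_gap: 0.014
```

```bash
python3 go.py .4962 .1217 .348 12; python3 ov.py .4953 .1224 -50 275 180 pics/o16.png
```

```text
t 17.4 tcp [0.4966 0.1216 0.3482] head 33.64 tr [-0.0003 -0.0003  0.0002] rot [ 0.06 -0.13 21.64] F [ 1.0415 -0.1127  0.4534] M [-0.0622 -0.0166  0.0159] gap 0.0140038878960232 j [ 0.22  0.34  1.92 -0.    0.88 -0.37]
```

View pics/o16.png

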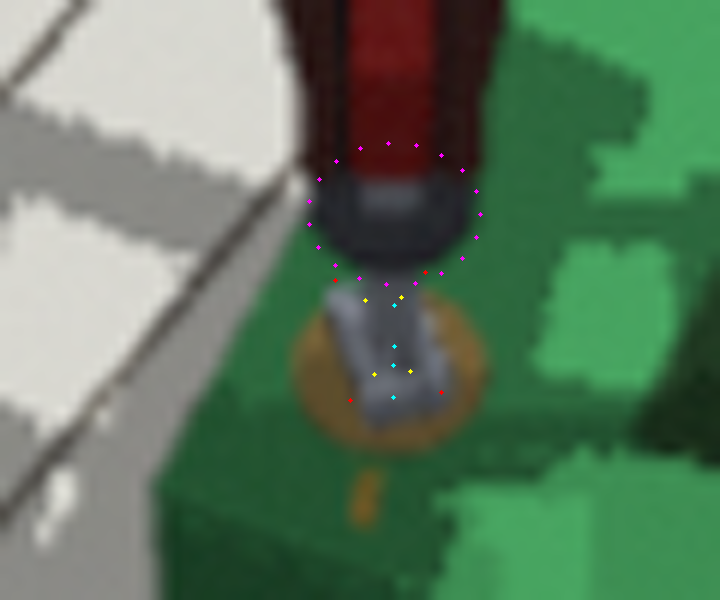

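Request:
drive_tool(steps=[{"delta_rot": [0, 0, 8], "translation": [-0.0001, -0.0001, 0], "grip": 0}, {"delta_rot": [0, 0, 15], "translation": [-0.0002, -0.0002, 0], "grip": 0}, {"delta_rot": [0, 0, 21], "translation": [-0.0003, -0.0003, 0], "grip": 0}, {"delta_rot": [0, 0, 21], "translation": [-0.0003, -0.0003, 0], "grip": 0}])

```text
t: 17.95
eef_pos: [0.4962, 0.1216, 0.3482]
orientation: [[0.977, 0.215, 0.003], [0.215, -0.977, -0.0], [0.002, 0.001, -1.0]]
ft_force: [-0.3, -0.9, -1.1]
finger_gap: 0.0138
```

```bash
python3 go.py .4962 .1217 .348 12
```

```text
t 17.95 tcp [0.4962 0.1216 0.3482] head 12.43 tr [ 0.     -0.0001  0.0002] rot [ 0.05 -0.14  0.43] F [-0.2969 -0.8839 -1.096 ] M [-0.3118 -0.0229  0.1059] gap 0.013806732163128192 j [ 0.22  0.34  1.92 -0.    0.88  0.  ]
```

Request:
drive_tool(steps=[{"delta_rot": [0, 0, 2], "translation": [0, 0, 0], "grip": 0}, {"delta_rot": [0, 0, 4], "translation": [0, 0, 0], "grip": 0}, {"delta_rot": [0, 0, 4], "translation": [0, 0, 0], "grip": 0}])

```text
t: 18.32
eef_pos: [0.4962, 0.1216, 0.3482]
orientation: [[0.989, 0.147, 0.003], [0.147, -0.989, -0.0], [0.002, 0.001, -1.0]]
ft_force: [-0.3, 0.4, -0.8]
finger_gap: 0.0138
```

```bash
python3 go.py .4962 .1217 .348 12; python3 ov.py .4953 .1224 -65.3 275 180 pics/o17.png
```

```text
t 18.325 tcp [0.4962 0.1216 0.3482] head 8.45 tr [ 0.     -0.0001  0.0002] rot [ 0.05 -0.14 -3.55] F [-0.3075  0.4217 -0.8192] M [-0.3058  0.0333  0.0567] gap 0.013811792682951098 j [ 0.22  0.34  1.92 -0.    0.88  0.07]
```

View pics/o17.png

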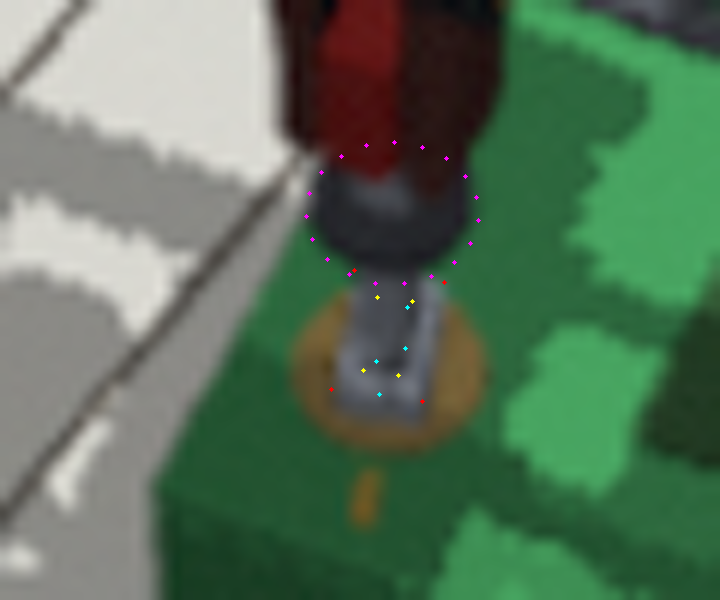

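Request:
drive_tool(steps=[{"delta_rot": [0, 0, 3], "translation": [0, 0, 0], "grip": 0}, {"delta_rot": [0, 0, 6], "translation": [0, 0, 0], "grip": 0}, {"delta_rot": [0, 0, 6], "translation": [0, 0, 0], "grip": 0}])

```text
t: 18.75
eef_pos: [0.4962, 0.1216, 0.3482]
orientation: [[0.999, 0.044, 0.002], [0.044, -0.999, -0.0], [0.002, 0.001, -1.0]]
ft_force: [0.5, -1.4, -0.7]
finger_gap: 0.0139
```

```bash
python3 go.py .4962 .1217 .348 12; python3 ov.py .4953 .1224 -65.3 275 180 pics/o18.png
```

```text
t 18.75 tcp [0.4962 0.1216 0.3482] head 2.53 tr [ 0.     -0.0001  0.0002] rot [ 0.04 -0.14 -9.47] F [ 0.5329 -1.366  -0.7492] M [-0.1191  0.1614  0.2038] gap 0.013907065299584362 j [ 0.22  0.34  1.92 -0.    0.88  0.17]
```

View pics/o18.png

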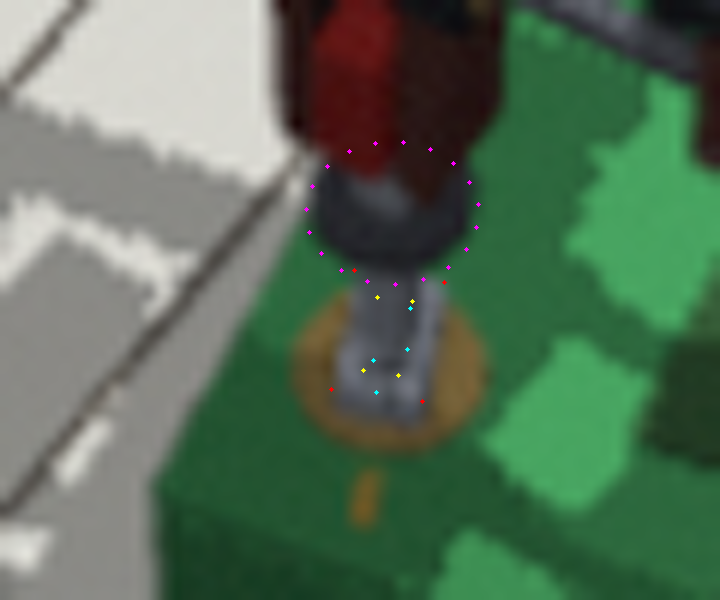

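Request:
drive_tool(steps=[{"delta_rot": [0, 0, -8], "translation": [0, 0, 0], "grip": 0}, {"delta_rot": [0, 0, -14], "translation": [0, 0, 0], "grip": 0}, {"delta_rot": [0, 0, -14], "translation": [0, 0, -0.006], "grip": 0}, {"delta_rot": [0, 0, -14], "translation": [0, 0, -0.02], "grip": 0}, {"delta_rot": [0, 0, -14], "translation": [0, 0, -0.045], "grip": 0}])

```text
t: 19.42
eef_pos: [0.4958, 0.1216, 0.3939]
orientation: [[0.959, 0.284, 0.001], [0.284, -0.959, -0.001], [0.001, 0.001, -1.0]]
ft_force: [0.7, 0.4, -1.8]
finger_gap: 0.0139
```

```bash
python3 go.py .471 .2803 .39 85.4
python3 - <<'E'
from h import *
import pickle
S=capture("scene");T=capture("top");pickle.dump((S,T),open("c6.pkl","wb"))
zoom(S,270,130,100,90,8,"pics/s19.png")
E
```

```text
t 19.425 tcp [0.4958 0.1216 0.3939] head 16.48 tr [ 0.0212 -0.1592  0.0038] rot [  0.08  -0.02 -68.92] F [ 0.7295  0.368  -1.7797] M [-0.1152  0.0722  0.0301] gap 0.013863877418015699 j [ 0.22  0.27  1.89 -0.    0.98 -0.07]
```

View pics/s19.png

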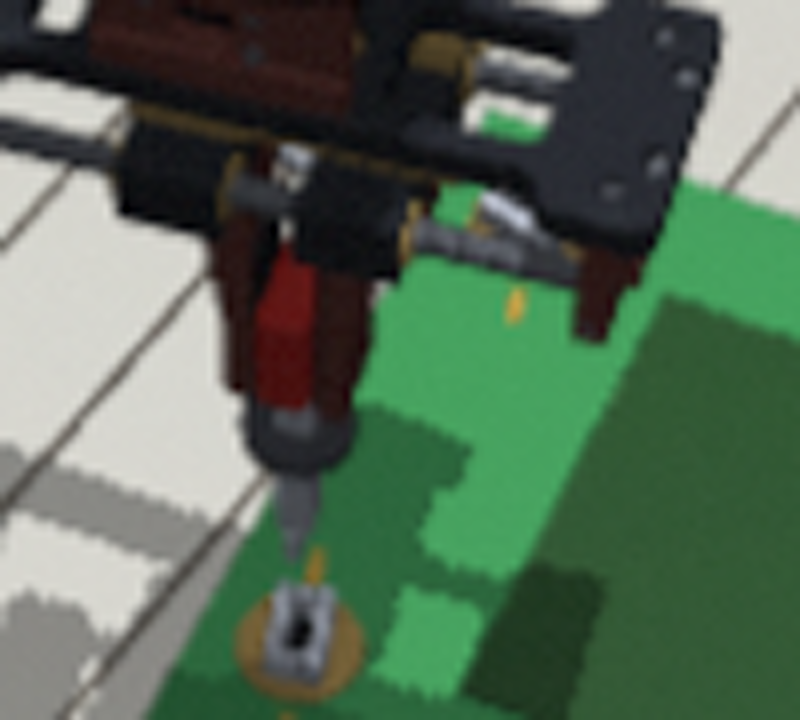

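Run:
```python
from scr import *
S,T=pickle.load(open("c6.pkl","rb"))
c=S;u,v,w,h=296,200,22,18;K=6
im=cv2.resize(c["color"][v:v+h,u:u+w],None,fx=K,fy=K,interpolation=cv2.INTER_CUBIC);H,Sa,V=cv2.split(cv2.cvtColor(im,cv2.COLOR_RGB2HSV))
for th in(110,125,140):
    m=((Sa<70)&(V>th)).astype(np.uint8);k,l,s,ce=cv2.connectedComponentsWithStats(m);i=1+np.argmax(s[1:,4])
    cnt=max(cv2.findContours((l==i).astype(np.uint8),cv2.RETR_EXTERNAL,cv2.CHAIN_APPROX_NONE)[0],key=len)[:,0]
    P=np.array([onz(c,u+(q[0]+.5)/K-.5,v+(q[1]+.5)/K-.5,.101)[:2]*1000 for q in cnt]);print(th,cv2.minAreaRect(P.astype(np.float32)))
```

```text
110 ((500.3385009765625, 125.42792510986328), (10.345398902893066, 27.082792282104492), 38.74766540527344)
125 ((500.77471923828125, 124.80332946777344), (4.299298286437988, 24.45087432861328), 25.070058822631836)
140 ((500.2843017578125, 126.27766418457031), (2.162935495376587, 8.21415901184082), 33.654685974121094)
```

Request:
drive_tool(steps=[{"delta_rot": [0, 0, -14], "translation": [0.021, -0.159, 0], "grip": 0}, {"delta_rot": [0, 0, -28], "translation": [0.021, -0.159, 0], "grip": 0}, {"delta_rot": [0, 0, -42], "translation": [0.021, -0.159, 0], "grip": 0}, {"delta_rot": [0, 0, -56], "translation": [0.021, -0.159, 0], "grip": 0}, {"delta_rot": [0, 0, -69], "translation": [0.021, -0.159, 0], "grip": 0}])

```text
t: 20.15
eef_pos: [0.4715, 0.281, 0.3958]
orientation: [[0.331, 0.944, 0.007], [0.944, -0.331, 0.001], [0.003, 0.007, -1.0]]
ft_force: [-0.8, -0.5, -1.4]
finger_gap: 0.0134
```

```bash
python3 go.py .4714 .2802 .365 85.4
```

```text
t 20.15 tcp [0.4715 0.281  0.3958] head 70.66 tr [-0.0008 -0.0001  0.0308] rot [  0.41  -0.13 -14.74] F [-0.7813 -0.4754 -1.4054] M [-0.0146 -0.0187  0.0533] gap 0.013401789645751174 j [ 0.52  0.32  1.81 -0.    1.   -0.71]
```

Request:
drive_tool(steps=[{"delta_rot": [0.4, -0.1, -10], "translation": [-0.0008, 0, 0.01], "grip": 0}, {"delta_rot": [0.4, -0.1, -14.7], "translation": [-0.0008, 0, 0.03], "grip": 0}, {"delta_rot": [0.4, -0.1, -14.7], "translation": [-0.0008, 0, 0.03], "grip": 0}, {"delta_rot": [0.4, -0.1, -14.7], "translation": [-0.0008, 0, 0.03], "grip": 0}])

```text
t: 20.65
eef_pos: [0.4716, 0.2803, 0.3661]
orientation: [[0.083, 0.997, 0.001], [0.997, -0.083, 0.001], [0.001, 0.0, -1.0]]
ft_force: [-0.4, 0.4, -1.8]
finger_gap: 0.0138
```

```bash
python3 go.py .4714 .2802 .3474 85.4;python3 ov.py .470 .2803 -4.6 305 130 pics/o20.png;  python3 - <<'E'
from scr import *
S=capture("scene");T=capture("top");pickle.dump((S,T),open("c7.pkl","wb"))
zoom(S,285,180,50,50,12,"pics/s20.png");zoom(T,270,225,50,45,14,"pics/t20.png")
c=S;u,v,w,h=297,195,25,30;K=6
im=cv2.resize(c["color"][v:v+h,u:u+w],None,fx=K,fy=K,interpolation=cv2.INTER_CUBIC);H,Sa,V=cv2.split(cv2.cvtColor(im,cv2.COLOR_RGB2HSV))
for th in(110,125,140):
    m=((Sa<70)&(V>th)).astype(np.uint8);k,l,s,ce=cv2.connectedComponentsWithStats(m);i=1+np.argmax(s[1:,4])
    cnt=max(cv2.findContours((l==i).astype(np.uint8),cv2.RETR_EXTERNAL,cv2.CHAIN_APPROX_NONE)[0],key=len)[:,0]
    P=np.array([onz(c,u+(q[0]+.5)/K-.5,v+(q[1]+.5)/K-.5,.101)[:2]*1000 for q in cnt]);print(th,cv2.minAreaRect(P.astype(np.float32)))
E
```

```text
t 20.65 tcp [0.4716 0.2803 0.3661] head 85.24 tr [-0.0001 -0.0002  0.0187] rot [ 0.03 -0.03 -0.16] F [-0.4353  0.4233 -1.8258] M [ 0.0148 -0.0029  0.0184] gap 0.013783640244426333 j [ 0.51  0.36  1.83  0.    0.95 -0.97]
110 ((496.2382507324219, 122.11481475830078), (18.68224334716797, 28.71467399597168), 26.36770248413086)
125 ((496.0716552734375, 122.45088195800781), (18.68224334716797, 27.964494705200195), 26.36770248413086)
140 ((495.06781005859375, 122.61800384521484), (18.080799102783203, 27.468578338623047), 22.663667678833008)
```

View pics/o20.png

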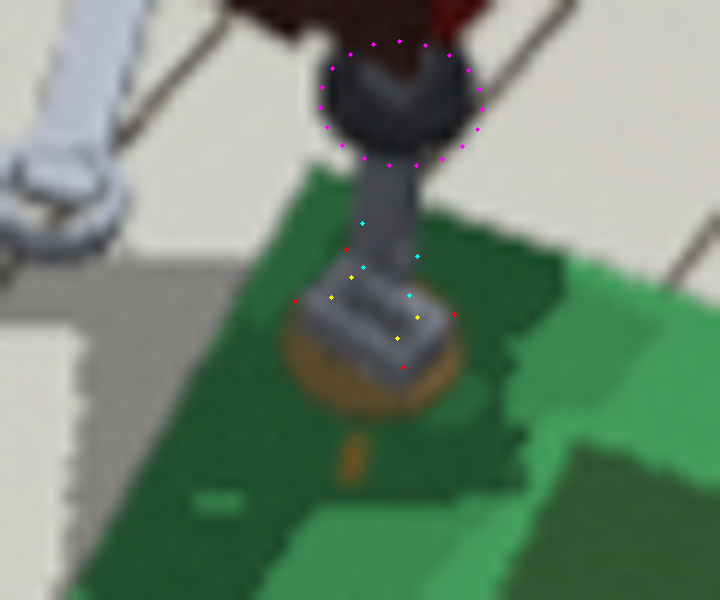

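View pics/s20.png

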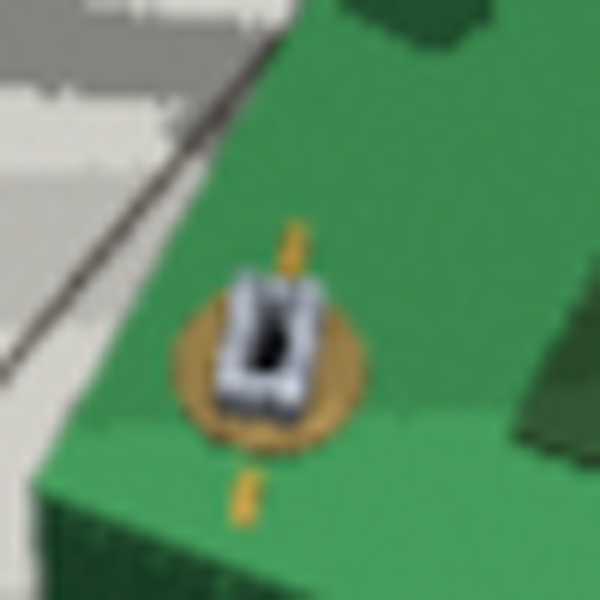

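Request:
drive_tool(steps=[{"delta_rot": [0, 0, 0], "translation": [0, 0, 0.006], "grip": 0}, {"delta_rot": [0, 0, 0], "translation": [0, 0, 0.009], "grip": 0}, {"delta_rot": [0, 0, 0], "translation": [0, 0, 0.012], "grip": 0}, {"delta_rot": [0, 0, 0], "translation": [0, 0, 0.0125], "grip": 0}])

```text
t: 21.3
eef_pos: [0.4716, 0.2803, 0.3536]
orientation: [[0.082, 0.997, 0.001], [0.997, -0.082, 0.001], [0.001, 0.001, -1.0]]
ft_force: [0.1, 0.6, -2.1]
finger_gap: 0.0138
```

Request:
drive_tool(steps=[{"delta_rot": [0, 0, 0], "translation": [0, 0, 0.002], "grip": 0}, {"delta_rot": [0, 0, 0], "translation": [0, 0, 0.004], "grip": 0}, {"delta_rot": [0, 0, 0], "translation": [0, 0, 0.0055], "grip": 0}, {"delta_rot": [0, 0, 0], "translation": [0, 0, 0.006], "grip": 0}])

```text
t: 21.8
eef_pos: [0.4717, 0.2803, 0.3477]
orientation: [[0.082, 0.997, 0.001], [0.997, -0.082, 0.001], [0.001, 0.001, -1.0]]
ft_force: [0.4, -0.6, 1.9]
finger_gap: 0.0139
```

Request:
drive_tool(steps=[{"delta_rot": [0, 0, 10], "translation": [-0.0001, 0, -0.0005], "grip": 0}, {"delta_rot": [0, 0, 20], "translation": [-0.0003, 0, -0.0005], "grip": 0}, {"delta_rot": [0, 0, 30], "translation": [-0.0004, -0.0001, -0.0005], "grip": 0}, {"delta_rot": [0, 0, 40], "translation": [-0.0006, -0.0002, -0.0005], "grip": 0}, {"delta_rot": [0, 0, 50], "translation": [-0.0007, -0.0003, -0.0005], "grip": 0}])

```text
t: 22.42
eef_pos: [0.4713, 0.2796, 0.3482]
orientation: [[0.819, 0.573, 0.001], [0.573, -0.819, 0.001], [0.001, 0.0, -1.0]]
ft_force: [0.0, 0.3, -1.4]
finger_gap: 0.0138
```

Request:
drive_tool(steps=[{"delta_rot": [0, 0, 10], "translation": [-0.0001, -0.0001, 0], "grip": 0}, {"delta_rot": [0, 0, 20], "translation": [-0.0003, -0.0003, 0], "grip": 0}, {"delta_rot": [0, 0, 27], "translation": [-0.0004, -0.0003, 0], "grip": 0}, {"delta_rot": [0, 0, 30], "translation": [-0.0004, -0.0003, 0], "grip": 0}, {"delta_rot": [0, 0, 32], "translation": [-0.0004, -0.0003, 0], "grip": 0}])

```text
t: 23.05
eef_pos: [0.4708, 0.2796, 0.3483]
orientation: [[0.999, 0.051, 0.001], [0.051, -0.999, 0.001], [0.001, -0.0, -1.0]]
ft_force: [0.6, -0.7, -1.5]
finger_gap: 0.0137
```

```bash
python3 go.py .471 .2797 .348 2; python3 ov.py .470 .2803 -65.3 305 130 pics/o21.png
```

```text
t 23.05 tcp [0.4708 0.2796 0.3483] head 2.93 tr [ 0.0002 -0.0001  0.0003] rot [-0.03 -0.06  0.93] F [ 0.5884 -0.7407 -1.4733] M [-0.103  -0.0091  0.1573] gap 0.013723585867247116 j [ 0.51  0.39  1.85 -0.    0.91  0.46]
```

View pics/o21.png

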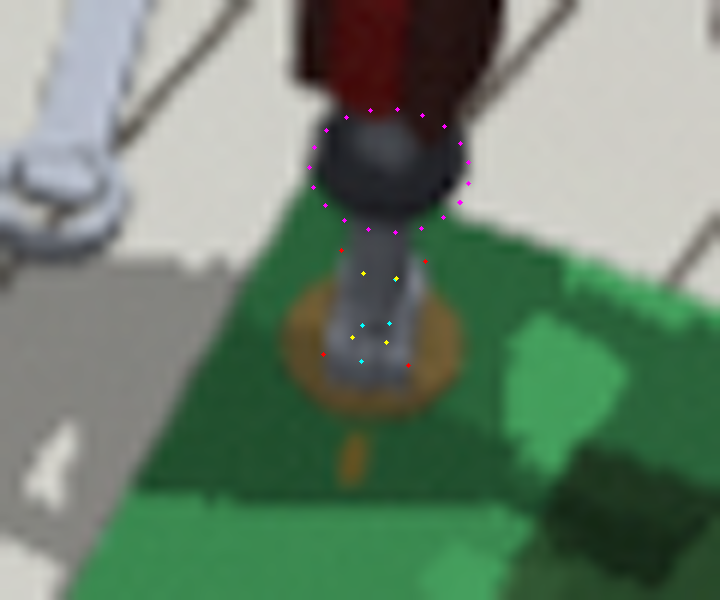

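Request:
drive_tool(steps=[{"delta_rot": [0, 0, 2], "translation": [0, 0, 0], "grip": 0}, {"delta_rot": [0, 0, 4], "translation": [0, 0, 0], "grip": 0}, {"delta_rot": [0, 0, 4], "translation": [0, 0, 0], "grip": 0}])

```text
t: 23.48
eef_pos: [0.4709, 0.2796, 0.3483]
orientation: [[1.0, -0.02, 0.001], [-0.02, -1.0, 0.0], [0.001, -0.0, -1.0]]
ft_force: [0.3, -0.0, -1.4]
finger_gap: 0.0136
```

```bash
python3 go.py .471 .2797 .348 2
```

```text
t 23.475 tcp [0.4709 0.2796 0.3483] head -1.16 tr [ 0.0001 -0.0001  0.0003] rot [-0.02 -0.07 -3.16] F [ 0.2742 -0.035  -1.3825] M [-0.2853 -0.1575  0.1962] gap 0.013626578568789622 j [ 0.51  0.39  1.85 -0.    0.91  0.53]
```

Request:
drive_tool(steps=[{"delta_rot": [0, 0, -9], "translation": [0, 0, 0], "grip": 0}, {"delta_rot": [0, 0, -17], "translation": [0, 0, 0], "grip": 0}, {"delta_rot": [0, 0, -17], "translation": [0, 0, -0.006], "grip": 0}, {"delta_rot": [0, 0, -17], "translation": [0, 0, -0.02], "grip": 0}, {"delta_rot": [0, 0, -17], "translation": [0, 0, -0.06], "grip": 0}])

```text
t: 24.1
eef_pos: [0.4702, 0.2793, 0.4081]
orientation: [[0.963, 0.271, -0.002], [0.271, -0.963, -0.001], [-0.003, 0.001, -1.0]]
ft_force: [0.1, 0.3, -1.0]
finger_gap: 0.0139
```

```bash
python3 go.py .5746 -.2995 .40 -42
```

```text
t 24.1 tcp [0.4702 0.2793 0.4081] head 15.71 tr [-0.0563  0.5854  0.0087] rot [ 0.11  0.11 57.71] F [ 0.1447  0.315  -1.0449] M [-0.0553  0.0768 -0.0306] gap 0.013869969054648545 j [ 0.51  0.31  1.8  -0.    1.04  0.24]
```

Request:
drive_tool(steps=[{"delta_rot": [0, 0, 5], "translation": [-0.056, 0.585, 0], "grip": 0}, {"delta_rot": [0, 0, 10], "translation": [-0.056, 0.585, 0], "grip": 0}, {"delta_rot": [0, 0, 16], "translation": [-0.056, 0.585, 0], "grip": 0}, {"delta_rot": [0, 0, 22], "translation": [-0.056, 0.585, 0], "grip": 0}, {"delta_rot": [0, 0, 30], "translation": [-0.056, 0.585, 0], "grip": 0}])

```text
t: 24.72
eef_pos: [0.5262, -0.03, 0.4099]
orientation: [[0.967, -0.253, -0.0], [-0.253, -0.967, -0.001], [-0.0, 0.001, -1.0]]
ft_force: [1.8, 0.4, -2.1]
finger_gap: 0.0136
```

```bash
python3 go.py .5746 -.2995 .40 -42
```

```text
t 24.725 tcp [ 0.5262 -0.03    0.4099] head -14.66 tr [0.1151 0.2485 0.0102] rot [ 0.08 -0.01 27.34] F [ 1.7936  0.3506 -2.1399] M [-0.0233  0.0523 -0.0006] gap 0.013644246238882256 j [-0.08  0.27  1.84 -0.    1.03  0.18]
```

Request:
drive_tool(steps=[{"delta_rot": [0, 0, 9], "translation": [0.115, 0.2485, 0.005], "grip": 0}, {"delta_rot": [0, 0, 18], "translation": [0.115, 0.2485, 0.01], "grip": 0}, {"delta_rot": [0, 0, 27.3], "translation": [0.115, 0.2485, 0.01], "grip": 0}, {"delta_rot": [0, 0, 27.3], "translation": [0.115, 0.2485, 0.01], "grip": 0}, {"delta_rot": [0, 0, 27.3], "translation": [0.115, 0.2485, 0.01], "grip": 0}])

```text
t: 25.35
eef_pos: [0.5746, -0.3027, 0.4011]
orientation: [[0.741, -0.672, 0.001], [-0.672, -0.741, -0.002], [0.002, 0.001, -1.0]]
ft_force: [0.7, 0.2, -1.3]
finger_gap: 0.0135
```

```bash
python3 go.py .5746 -.2995 .322 -42
python3 - <<'E'
from scr import *
S=capture("scene");T=capture("top");pickle.dump((S,T),open("c8.pkl","wb"))
screws(S,T,[(325,145,25,25),(297,195,25,30)],[(227,252,18,18),(285,242,18,18)])
zoom(S,290,130,70,90,8,"pics/s22.png"); zoom(S,150,310,110,110,6,"pics/s23.png")
E
```

```text
t 25.35 tcp [ 0.5746 -0.3027  0.4011] head -42.22 tr [-0.0023 -0.0024  0.0791] rot [ 0.06 -0.12 -0.22] F [ 0.6661  0.1987 -1.2675] M [0.0041 0.1129 0.0068] gap 0.013538656227835632 j [-0.5   0.46  1.58 -0.    1.1   0.23]
S L head [470.5 280.5] [18.7 27.4] 24.3 washer [470.6 279.5] pocket@.101 [470.9 279.5]
S R head [496.  122.7] [18.6 27.5] 26.1 washer [496.  121.9] pocket@.101 [496.4 121.5]
T L head [468.2 280.4] [18.2 26.8] 25.2 washer [468.6 280.6] pocket@.101 [469.  280.2]
T R head [493.9 122.7] [17.9 27.1] 23.9 washer [490.3 120.8] pocket@.101 [494.4 122.4]
```

View pics/s22.png

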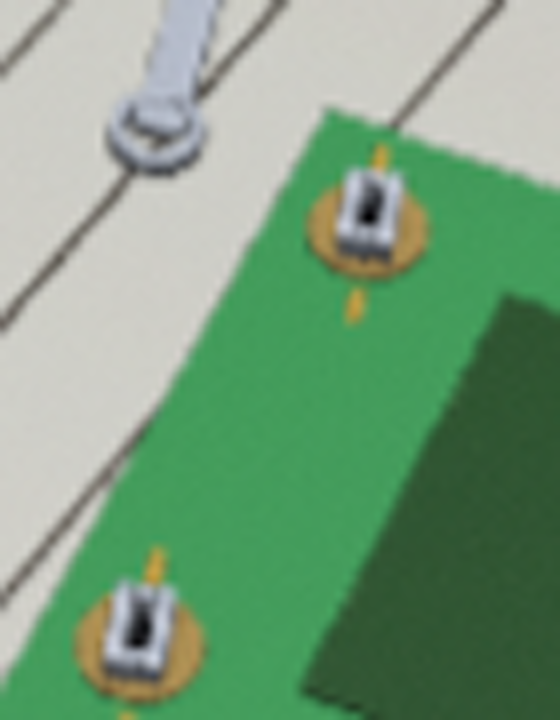

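View pics/s23.png

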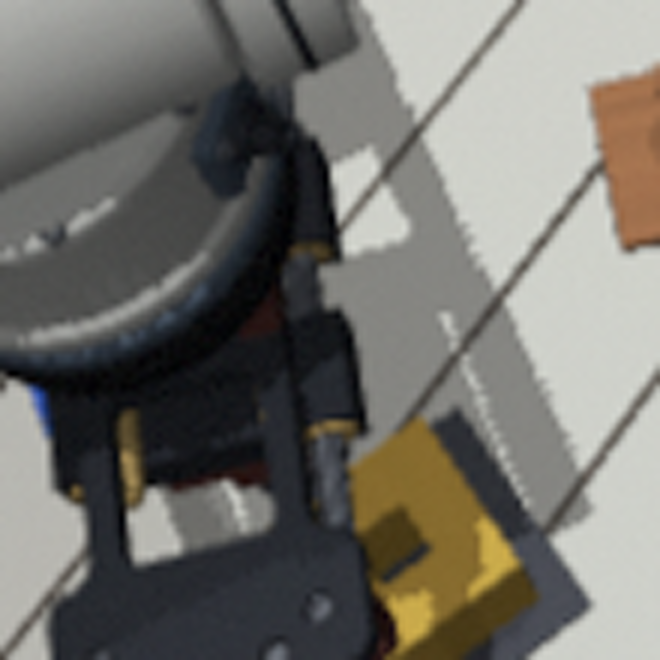

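Request:
drive_tool(steps=[{"delta_rot": [0, 0, 0], "translation": [-0.0023, -0.0024, 0.03], "grip": 0}, {"delta_rot": [0, 0, 0], "translation": [-0.0023, -0.0024, 0.06], "grip": 0}, {"delta_rot": [0, 0, 0], "translation": [-0.0023, -0.0024, 0.076], "grip": 0}, {"delta_rot": [0, 0, 0], "translation": [-0.0023, -0.0024, 0.076], "grip": 0}])

```text
t: 25.95
eef_pos: [0.5744, -0.2973, 0.324]
orientation: [[0.741, -0.671, -0.002], [-0.671, -0.741, -0.001], [-0.001, 0.002, -1.0]]
ft_force: [-0.9, 0.7, -1.6]
finger_gap: 0.0142
```

```bash
python3 go.py .5746 -.2995 .265 -42
```

```text
t 25.95 tcp [ 0.5744 -0.2973  0.324 ] head -42.14 tr [0.0017 0.0014 0.059 ] rot [ 0.09  0.05 -0.14] F [-0.8881  0.682  -1.6   ] M [-0.0927  0.1055 -0.062 ] gap 0.014167086395272765 j [-0.5   0.55  1.63 -0.    0.96  0.24]
```

Request:
drive_tool(steps=[{"delta_rot": [0, 0, 0], "translation": [0.0017, 0.0014, 0.006], "grip": 0}, {"delta_rot": [0, 0, 0], "translation": [0.0017, 0.0014, 0.006], "grip": 0}])

```text
t: 26.2
eef_pos: [0.5749, -0.2995, 0.3185]
orientation: [[0.741, -0.671, -0.001], [-0.671, -0.741, -0.001], [-0.0, 0.001, -1.0]]
ft_force: [-0.6, 0.3, -1.8]
finger_gap: 0.0139
```

```bash
python3 go.py .5746 -.2995 .265 -42
```

```text
t 26.2 tcp [ 0.5749 -0.2995  0.3185] head -42.15 tr [-0.0002  0.0001  0.0535] rot [ 0.08  0.01 -0.15] F [-0.6157  0.3393 -1.8269] M [-0.0216  0.1516 -0.0085] gap 0.013855783164340817 j [-0.5   0.56  1.63 -0.    0.95  0.24]
```

Aligned; insert.

Request:
drive_tool(steps=[{"delta_rot": [0, 0, 0], "translation": [0, 0, 0.008], "grip": 0}, {"delta_rot": [0, 0, 0], "translation": [0, 0, 0.016], "grip": 0}, {"delta_rot": [0, 0, 0], "translation": [0, 0, 0.024], "grip": 0}, {"delta_rot": [0, 0, 0], "translation": [0, 0, 0.032], "grip": 0}])

```text
t: 26.7
eef_pos: [0.5747, -0.2995, 0.2857]
orientation: [[0.741, -0.671, -0.001], [-0.671, -0.741, -0.001], [-0.001, 0.001, -1.0]]
ft_force: [0.0, 0.2, -2.2]
finger_gap: 0.014
```

Request:
drive_tool(steps=[{"delta_rot": [0, 0, 0], "translation": [0, 0, 0.008], "grip": 0}, {"delta_rot": [0, 0, 0], "translation": [0, 0, 0.015], "grip": 0}, {"delta_rot": [0, 0, 0], "translation": [0, 0, 0.02], "grip": 0}, {"delta_rot": [0, 0, 0], "translation": [0, 0, 0.0205], "grip": 0}])

```text
t: 27.2
eef_pos: [0.5746, -0.2995, 0.2647]
orientation: [[0.741, -0.671, -0.002], [-0.671, -0.741, -0.0], [-0.001, 0.002, -1.0]]
ft_force: [-0.4, 0.1, -1.3]
finger_gap: 0.0136
```

```bash
python3 go.py .5746 -.2995 .2645 -42
```

```text
t 27.2 tcp [ 0.5746 -0.2995  0.2647] head -42.15 tr [-0.     -0.      0.0002] rot [ 0.09  0.07 -0.15] F [-0.4273  0.0959 -1.295 ] M [-0.0856  0.0845 -0.0294] gap 0.01360795090641371 j [-0.5   0.63  1.65 -0.    0.86  0.24]
```

Press on to contact.

Request:
drive_tool(steps=[{"delta_rot": [0, 0, 0], "translation": [0, 0, 0.0005], "grip": 0}, {"delta_rot": [0, 0, 0], "translation": [0, 0, 0.001], "grip": 0}, {"delta_rot": [0, 0, 0], "translation": [0, 0, 0.001], "grip": 0}])

```text
t: 27.58
eef_pos: [0.5747, -0.2996, 0.2644]
orientation: [[0.741, -0.671, -0.001], [-0.671, -0.741, -0.001], [-0.001, 0.001, -1.0]]
ft_force: [-0.6, 0.9, 4.1]
finger_gap: 0.0136
```

Seated (4 N up at the expected height). Release and go up.

Request:
drive_tool(steps=[{"delta_rot": [0, 0, 0], "translation": [0, 0, 0], "grip": 0.02}, {"delta_rot": [0, 0, 0], "translation": [0, 0, 0], "grip": 0.03}, {"delta_rot": [0, 0, 0], "translation": [0, 0, 0], "grip": 0.045}, {"delta_rot": [0, 0, 0], "translation": [0, 0, 0], "grip": 0.045}])

```text
t: 28.08
eef_pos: [0.5747, -0.2996, 0.2643]
orientation: [[0.741, -0.671, -0.002], [-0.671, -0.741, -0.001], [-0.001, 0.001, -1.0]]
ft_force: [0.2, -0.1, 0.1]
finger_gap: 0.0441
```

Request:
drive_tool(steps=[{"delta_rot": [0, 0, 0], "translation": [0, 0, -0.03], "grip": 0.045}, {"delta_rot": [0, 0, 0], "translation": [0, 0, -0.08], "grip": 0.045}, {"delta_rot": [0, 0, 0], "translation": [0, 0, -0.13], "grip": 0.045}, {"delta_rot": [0, 0, 0], "translation": [0.05, -0.05, -0.16], "grip": 0.045}, {"delta_rot": [0, 0, 0], "translation": [0.0, 0.12, -0.16], "grip": 0.045}])

```text
t: 28.7
eef_pos: [0.5864, -0.3301, 0.4241]
orientation: [[0.746, -0.666, 0.008], [-0.666, -0.746, -0.005], [0.009, -0.002, -1.0]]
ft_force: [-0.6, -0.7, -1.4]
finger_gap: 0.0451
```

Run:
```python
from scr import *
from keytop import keytop
st()
S=capture("scene");T=capture("top");pickle.dump((S,T),open("c9.pkl","wb"))
cv2.imwrite("pics/S30.png",S["color"][:,:,::-1]);cv2.imwrite("pics/T30.png",T["color"][:,:,::-1])
```

```text
t 28.7 grasp [ 0.5877 -0.3309  0.2611] z [ 0.0078 -0.0049 -1.    ] x [ 0.7458 -0.6661  0.0091] F [-0.6498 -0.7056 -1.371 ] gap 0.04505780084855957 j [-0.5303  0.4726  1.5026 -0.0003  1.1573  0.1988]
```

View pics/S30.png

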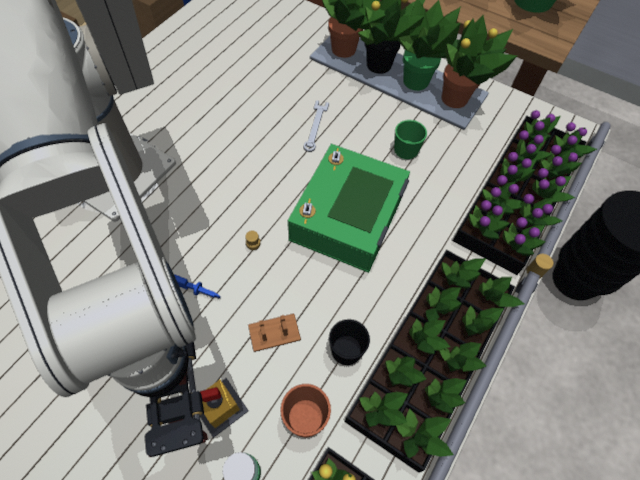

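View pics/T30.png

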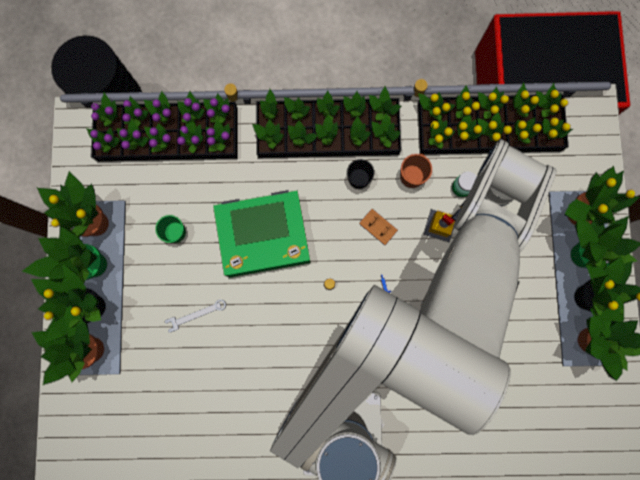

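Request:
drive_tool(steps=[{"delta_rot": [0, 0, 0], "translation": [-0.31, -0.098, -0.02], "grip": 0.045}, {"delta_rot": [0, 0, 0], "translation": [-0.31, -0.098, -0.02], "grip": 0.045}, {"delta_rot": [0, 0, 0], "translation": [-0.31, -0.098, -0.02], "grip": 0.045}, {"delta_rot": [0, 0, 0], "translation": [-0.31, -0.098, -0.02], "grip": 0.045}, {"delta_rot": [0, 0, 0], "translation": [-0.31, -0.098, -0.02], "grip": 0.045}])

```text
t: 29.42
eef_pos: [0.4197, -0.0615, 0.4404]
orientation: [[0.74, -0.673, -0.003], [-0.673, -0.74, -0.001], [-0.001, 0.003, -1.0]]
ft_force: [0.0, -0.1, 0.2]
finger_gap: 0.0447
```

Request:
drive_tool(steps=[{"delta_rot": [0, 0, 0], "translation": [0, 0, 0], "grip": 0.045}, {"delta_rot": [0, 0, 0], "translation": [0, 0, 0], "grip": 0.045}])

```text
t: 29.68
eef_pos: [0.4201, -0.0615, 0.4407]
orientation: [[0.74, -0.672, -0.002], [-0.672, -0.74, -0.001], [-0.0, 0.002, -1.0]]
ft_force: [-1.1, -0.4, 0.0]
finger_gap: 0.0449
```

Run:
```python
from scr import *
from keytop import keytop
st()
S=capture("scene");T=capture("top");pickle.dump((S,T),open("c10.pkl","wb"))
keytop(S,T,.12,(190,380,50,40),(430,205,35,30))
screws(S,T,[(325,145,25,25),(297,195,25,30)],[(227,252,18,18),(285,242,18,18)])
a=S["color"];zoom(S,180,370,80,70,8,"pics/s31.png");cv2.imwrite("pics/S31.png",a[:,:,::-1])
# bystander move check vs start
S0,T0=pickle.load(open("c0.pkl","rb"))
for n,c0,c,bx in(("coupling",S0,S,(240,225,30,30)),("wrench",S0,S,(298,95,35,60)),("greenpot",S0,S,(388,115,45,50)),("black",S0,S,(322,315,55,55)),("clay",S0,S,(275,380,60,60)),("jar",S0,S,(215,448,50,32)),("wrenchT",T0,T,(160,295,70,40))):
    u,v,w,h=bx; d=np.abs(c0["color"][v:v+h,u:u+w].astype(int)-c["color"][v:v+h,u:u+w]).max(2); print(n,d.mean().round(1),(d>60).sum())
```

```text
t 29.675 grasp [ 0.4198 -0.0617  0.2777] z [-0.0016 -0.0015 -1.    ] x [ 0.7402 -0.6724 -0.0002] F [-1.1148 -0.4415  0.0206] gap 0.044850473442298616 j [-0.1728  0.0715  2.0127 -0.002   1.0586  0.5655]
S rect ((573.76025390625, -299.0530700683594), (29.233863830566406, 11.18066120147705), 47.762176513671875) maxV 201 [175. 192. 197.]
T rect ((571.8917846679688, -297.6308288574219), (27.82518768310547, 10.161130905151367), 48.870365142822266) maxV 200 [167. 188. 197.]
S L head [470.4 280.3] [18.8 27.8] 23.0 washer [470.7 279.4] pocket@.101 [470.9 279.4]
S R head [496.  122.7] [18.6 27.5] 26.1 washer [496.  121.9] pocket@.101 [496.4 121.4]
T L head [468.3 280.4] [18.3 26.8] 25.8 washer [468.6 280.4] pocket@.101 [469.  280.2]
T R head [493.9 122.6] [17.9 27. ] 24.5 washer [489.7 120.6] pocket@.101 [494.4 122.5]
coupling 21.7 126
wrench 17.6 7
greenpot 15.1 103
black 8.7 0
clay 10.6 0
jar 13.3 0
wrenchT 3.6 0
```

View pics/s31.png

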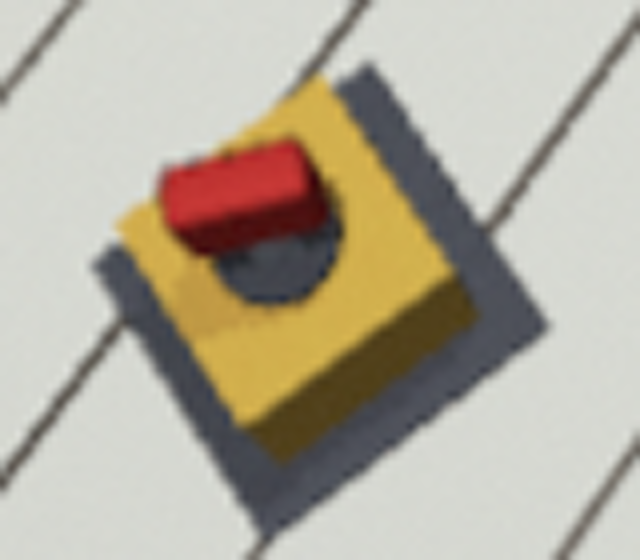

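View pics/S31.png

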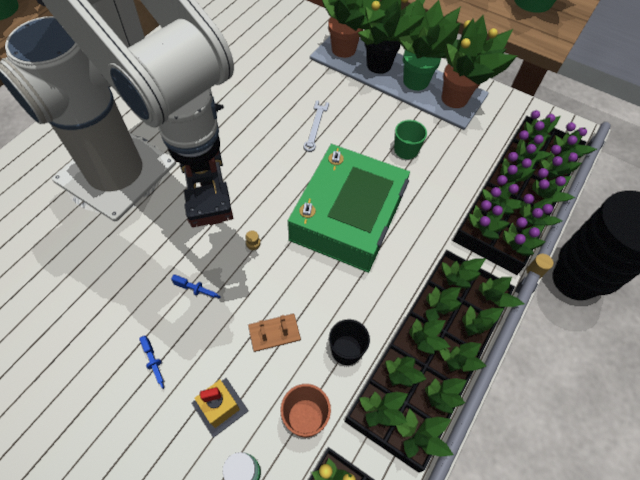

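```bash
python3 -c "
from station import robot
print(robot.job_done())"
```

```text
the job is handed in; nothing more can be done
None
```

The job is done and handed in at about 30 s of the 72 s allowed. The lid is shut, both screws are at their stops, and the key is standing let go in the yellow stand.

**What I did**
- I pushed the lid shut with closed fingers at its free edge. It stopped at the expected height, about 88 mm, against about 20 N.
- I took the key from the rest, stood it upright in the stand and let go, then took it again by the handle from above.
- With the blade, I turned the right screw and then the left screw clockwise until the torque rose to about 0.2 N m.
- I put the key back down until its collar touched the stand, with about 4 N at the expected height, then let go and moved the arm clear.

**Last checks**
- **Screws:** averaged over the two cameras, both heads lie along the yellow marks within about 1°. That is about 1.30 rad of turn, the stop value.
- **Lid:** its face and edges look flush and shut in both views.
- **Key:** the collar sits on the stand. The handle's top is about 1.5 mm from where it was after the first standing, and the collar moved about the same amount, so I read this as a shift within the well rather than a tilt.
- **Bystanders:** I compared the views with the start. The two pots at the front, the jar and the spanner show no movement. The coupling and the green pot show some changed pixels, but look to be in the same place, so I put those down to shadow.

**Disagreement:** the two cameras differ by about 2 mm in x. I worked from their average and then corrected by about 1.5 mm from the side view before putting the blade into the screws.

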